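# Close out a batch at the dispensary labeller

### The arm

A 7-joint arm with a two-finger parallel gripper is mounted at the origin on the work surface. World frame = base frame: x ahead of the robot, y to its left, z up, the work surface at z = 0. Lengths are in m, angles in rad, forces in N, time in s.
With the tool pointing down it reaches from about 0.4 to 0.85 m from the base axis. Payload 4.5 kg.
Tool frame: the origin (TCP) lies midway between the tips of the shut fingers; the grasp point (between the pads) lies behind it (r.grip_point_offset is the z of the grasp point in the tool frame, in m); z points along the fingers, y is the line along which they close (so a half turn about z gives the same grasp; the last joint's range is limited). The gripper opens to 88 mm and grips with 3 to 60 N. Pads are 18 mm wide; open, the fingers measure 123 mm over their backs; the gripper's body (75 mm by 187 mm) begins 45 mm behind the grasp point.
Start: joints at [-1.249, 0.689, -0.195, 1.565, 0.157, 0.902, -0.215], TCP at [0.177, 0.599, 0.239] pointing down, gripper open.
Joint ranges: [-3.01, 3.01], [-0.46, 2.08], [-1.47, 1.51], [0.13, 2.56], [-1, 4.14], [0.04, 2.09], [-2.66, 2.66]. Speed limits (rad/s): [2.57, 2.57, 3.14, 3.14, 3.14, 3.14, 3.14].

### API

Orientations are given as a unit quaternion [x, y, z, w].
In Python, from plant import r, optics, workorder gives the robot as it stands.
- The arm moves only by the shell command python3 -m creep 'ROWS' [FORCE]. ROWS is JSON, a list of rows, each an object of numbers: "grip": the gripper command: -1 is shut, 1 is fully open, values between are in proportion; "tx", "ty", "tz": the shift along the tool's x, y, z in cm; "spin": the turn about the tool's z in degrees. In form: [{"grip": .., "tx": .., "ty": .., "tz": .., "spin": ..}, ...]. A call has 1 to 8 rows; each row shifts and turns the commanded pose from where the row before left it, along the tool's axes as they then stand; what a row does not reach is not made up. A row lasts 1/12 s, in which the tool goes at most 41.7 mm and 7.16 degrees, less where a joint would pass 70% of its speed; a pose out of reach is approached as far as the arm can. A call with a gripper value outside its range is refused whole. The fingers move at their own pace and stop on an object; FORCE is the grip in N (left out, the last holds). Time passes only in rows, so rows that do not move let the fingers close. It gives the time, the measured TCP pose, the force, the opening and the grip force at its end, in the units of the state.
- r.get_state(): the state, without advancing time (a new reading comes with each control period).
- optics.snapshot(name): name is "scene" or "top"; returns (picture, depth): 420x560x3 uint8, red, green, blue; 420x560 float32, m along the optical axis (not along the pixel's ray), 0 where there is no reading.
- optics.get_calibration(name): a dict with "fx", "fy", "cx", "cy" (pixels), "extrinsics" (4x4, takes a point from world to camera coordinates). Camera axes: x right, y down, z forward; pixel columns grow to the right and rows downward; lengths in m; the calibration is good to about 2 mm. A picture is of the moment at which its call begins. get_calibration takes no time and is no camera call.
- workorder.finish_job(): hands the job in; it is judged then, once.
The state is a dict: "clock": time; "q": joint angles; "qd": joint speeds; "joint_torque": joint torques, N m; "tool_pos": TCP position; "eef_rot": TCP orientation; "contact_force": force on the tool from outside, world axes, zero at the start; "moment": the same for the moment, N m; "opening": opening from 0.0 (shut) to 1.0 (fully open); "finger_force": force on a finger pad.
Only numpy, scipy, OpenCV 4.12 (cv2) and the standard library are available. Lean on these libraries where they do the work, as an engineer would, in place of code of your own. Each camera call takes 0.05 s, during which the arm holds its last target. There are 200 camera calls.

### The job

Close out this batch: switch the carton labeller off by throwing its red-knobbed lever fully over, away from you, then move all the finished cartons from its catch tray into the blue tote. Only when every carton is in the tote, turn the batch board over from red to green by pushing it up against the white fence and tipping it over, and leave it lying flat on the desk, green side up. Leave the bottles, mug, book, stapler and tin where they are, upright.

Things in the scene. Friction and masses are not known exactly. Their poses are not given: they have to be found in the camera images.
- labeller: White carton labeller, fixed, with a shallow aluminium catch tray. Origin: on the desk under the tray's centre. Tray 230 mm along x, 240 mm along y; floor 6 mm and rim 18 mm above the desk. On +y of the tray: a 30 mm high console with the switch (y 121 to 231 mm), then the 210 mm high machine (y over 245 mm); a thin chute hangs over the console at x 25 to 125 mm.
- switch (a joint): Toggle switch lever of the labeller, on the console. 0 = on (leaning 0.5 rad towards the labeller's -x, i.e. towards the robot), 1.0 rad = fully off (leaning 0.5 rad towards the labeller's +x). It stays where it is left and turns easily (about 1 N at the knob).
- switch_tip (a point): Centre of the red ball knob (26 mm diameter) at the end of the 70 mm switch lever; the lever turns about the labeller's y axis, on an axis 52 mm above the desk.
- tote: Blue open tote, fixed to the desk. Origin: centre of its underside. 200 mm along x, 210 mm along y, 65 mm high, walls and floor 5 mm thick.
- fence: White polished turning fence, fixed, slippery (friction 0.2). Origin: on the desk at the middle of the foot of its slope; +x runs into the fence, away from the robot; 170 mm wide (y). From the foot at x = 0 it curves upwards in three flats (55, 68 and 84 degrees) to 20 mm height at x = 14 mm, 45 mm at x = 24 mm and its top at 75 mm; 4 mm thick.
- fence_top (a point): Middle of the fence wall's top edge, 75 mm above the desk, 27 mm in x from the foot of the slope (axes as the fence). A board pushed squarely along the fence's +x by its near edge climbs it and stays leaning on this edge, 20 to 25 degrees off upright, with 35 to 40 mm of it standing above the edge. Behind the wall only feet 50 mm high.
- board_mid (a point): Centre of the batch board, a stiff plastic plate 120 mm (its x) by 100 mm (its y) by 12 mm thick (its z), 0.16 kg, friction about 0.6 on the desk. Its red face looks along +z, its green face along -z; red is up at the start.
- carton0_mid (a point): Centre of a finished remedy carton (paper white, coloured band), 66 mm (x) by 42 mm (y) by 48 mm (z), 60 g, standing with z up in the catch tray at the start. May be absent.
- carton1_mid (a point): Centre of a finished remedy carton (paper white, coloured band), 66 mm (x) by 42 mm (y) by 48 mm (z), 60 g, standing with z up in the catch tray at the start. May be absent.
- carton2_mid (a point): Centre of a finished remedy carton (paper white, coloured band), 66 mm (x) by 42 mm (y) by 48 mm (z), 60 g, standing with z up in the catch tray at the start. May be absent.
- carton3_mid (a point): Centre of a finished remedy carton (paper white, coloured band), 66 mm (x) by 42 mm (y) by 48 mm (z), 60 g, standing with z up in the catch tray at the start. May be absent.
- carton4_mid (a point): Centre of a finished remedy carton (paper white, coloured band), 66 mm (x) by 42 mm (y) by 48 mm (z), 60 g, standing with z up in the catch tray at the start. May be absent.
- bottle_a: Amber medicine bottle, 44 mm across, 85 mm high. Bystander. Origin: centre of its underside.
- bottle_b: Amber medicine bottle, 44 mm across, 85 mm high. Bystander. Origin: centre of its underside.
- bottle_c: Amber jar with white cap, 52 mm across, 75 mm high. Bystander. Origin: centre of its underside.
- mug: White mug, 76 mm across, 85 mm high, handle at +y. Bystander. Origin: centre of its underside.
- register: Register book, grey covers, 125 x 185 x 32 mm. Bystander. Origin: centre of its underside.
- stapler: Stapler, 130 mm long (x), 32 mm wide, 41 mm high. Bystander. Origin: centre of its underside.
- tin: Steel tablet tin, 66 mm across, 28 mm high. Bystander. Origin: centre of its underside.
- board: The batch board itself; origin at the centre of its green face, axes as for its centre point.
Not all that is in view belongs to the job. Leave any black look-alike of the part that bears carton1_mid alone.

How it is judged:
On the way, in this order (a step that is already met when the one before it is completed fails the run):
1. the labeller is switched off (value of joint switch above 0.85 rad), for 0.2 s.
2. every carton is in the tote (x of carton0_mid in the frame of tote between -0.097 and 0.097 m and y of carton0_mid in the frame of tote between -0.102 and 0.102 m and height (world z) of each of carton0_mid, carton1_mid, carton2_mid, carton3_mid, carton4_mid below 0.11 m and x of carton1_mid in the frame of tote between -0.097 and 0.097 m and y of carton1_mid in the frame of tote between -0.102 and 0.102 m and x of carton2_mid in the frame of tote between -0.097 and 0.097 m and y of carton2_mid in the frame of tote between -0.102 and 0.102 m and x of carton3_mid in the frame of tote between -0.097 and 0.097 m and y of carton3_mid in the frame of tote between -0.102 and 0.102 m and x of carton4_mid in the frame of tote between -0.097 and 0.097 m and y of carton4_mid in the frame of tote between -0.102 and 0.102 m), for 0.2 s.
3. the board lies flat, green side up (angle between board_mid's own z axis and vertical above 3.04 rad and height (world z) of board_mid below 0.012 m), for 0.2 s.
At the end, for the whole second after the job is handed in: Switch lever beyond 0.85 rad; the centre of every carton present inside the tote's walls and below 110 mm height; board flat on the desk (within 0.1 rad, centre below 12 mm height), green side up and at rest (all of step 2 and all of step 3 and value of joint switch above 0.85 rad and linear speed of board below 0.02 m/s); the robot touches nothing.
It fails at once if a bystander (bottle, jar, mug, book, stapler, tin) is moved more than 30 mm or tipped over (distance of any of bottle_a, bottle_b, bottle_c, mug, register, stapler, tin from where it was at the start of the episode above 0.03 m or angle between any of bottle_a, bottle_b, bottle_c, mug, register, stapler, tin's own z axis and vertical above 0.5 rad).
Of carton0, carton1, carton2, carton3, carton4 only 3 to 5 are there at a start; the rules pass over those that are not, and their reading is None.
At some moment in a run one of board, carton0, carton1, carton2, carton3, carton4 may be knocked a few centimetres aside while the robot is not near it.
Once in a run the grip may slacken for a moment while it holds something.
It also fails if it takes over 208 s, if anything falls off the work surface, if the arm or the gripper's body presses on something with over 40 N, if the wrist force passes 120 N, or if a joint passes its speed limit or range.

## Working session

There is one attempt and no reset: what is moved stays moved. The work goes in short steps, Python scripts to look and compute and a shell command to move; the robot and the scene stay as the last step left them, time stands still between calls to the robot, and variables do not carry over. Pictures are saved under pics/ and viewed, at most 14 in all, crops included, and the job is handed in when it is done.

```bash
ls; mkdir -p pics
cat > h.py <<'E'
import numpy as np, cv2
from plant import r, optics, workorder
def snap(n,f=None):
    p,d=optics.snapshot(n)
    if f: cv2.imwrite(f,p[...,::-1])
    return p,d
def world(n,d):
    c=optics.get_calibration(n); v,u=np.mgrid[:d.shape[0],:d.shape[1]]
    P=np.stack([(u-c['cx'])/c['fx']*d,(v-c['cy'])/c['fy']*d,d,np.ones_like(d)],-1)
    return (P@np.linalg.inv(c['extrinsics']).T)[...,:3]
def proj(n,p):
    c=optics.get_calibration(n);q=(c['extrinsics']@np.r_[p,1])[:3]
    return q[0]/q[2]*c['fx']+c['cx'],q[1]/q[2]*c['fy']+c['cy']
def ray(n,u,v,z):
    c=optics.get_calibration(n);M=np.linalg.inv(c['extrinsics'])
    d=M[:3,:3]@[(u-c['cx'])/c['fx'],(v-c['cy'])/c['fy'],1];o=M[:3,3]
    return o+d*(z-o[2])/d[2]
E
python3 - <<'E'
from h import *
s=r.get_state();print({k:np.round(v,3).tolist() for k,v in s.items()},r.grip_point_offset)
for n in('scene','top'):
    p,d=snap(n,f'pics/{n}0.png');c=optics.get_calibration(n)
    print(n,c['fx'],np.linalg.inv(c['extrinsics'])[:3].round(3).tolist(),(d>0).mean())
E
```

```text
pics
{'clock': 0.0, 'q': [-1.249, 0.69, -0.195, 1.566, 0.157, 0.903, -0.215], 'qd': [0.001, 0.001, -0.001, 0.001, -0.001, -0.003, -0.002], 'joint_torque': [0.0, -52.755, -1.267, -15.343, -0.053, 0.006, 0.0], 'tool_pos': [0.177, 0.599, 0.238], 'eef_rot': [0.143, 0.99, -0.001, -0.0], 'contact_force': [0.46, -0.794, 0.764], 'moment': [-0.004, -0.011, 0.025], 'finger_force': 0.0, 'opening': 1.0} -0.0187
scene 511.2173956959952 [[-0.501, 0.56, -0.66, 1.391], [0.866, 0.313, -0.391, 0.54], [-0.012, -0.767, -0.642, 0.956]] 0.995969387755102
top 459.59404218716196 [[-0.005, -0.982, 0.191, 0.272], [-1.0, 0.001, -0.02, 0.019], [0.02, -0.191, -0.981, 1.225]] 0.9959396258503401
```

View pics/scene0.png

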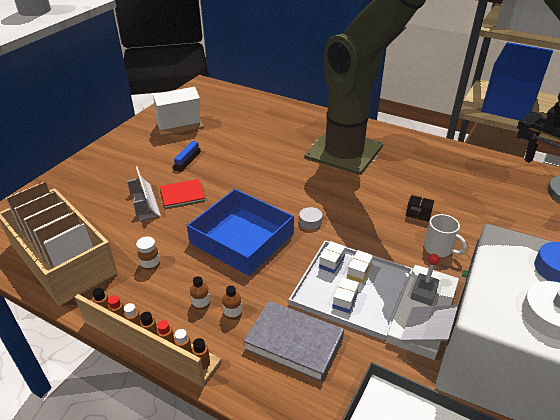

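View pics/top0.png

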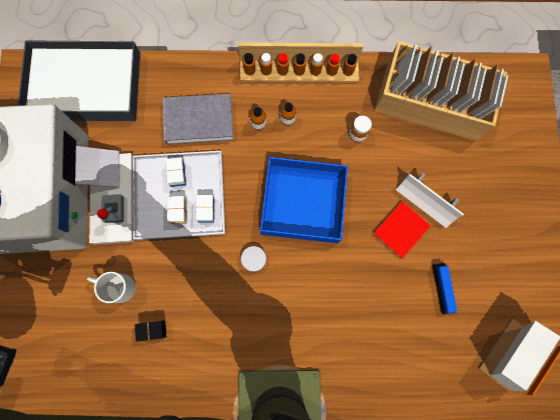

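Top view: the finished cartons are at (175,171), (176,208) and (205,207) in the tray. The lever knob is at (103,213), the tote at (304,200), the board at (402,230) and the fence at (430,200). Possible mistakes:
- **Cartons:** the black look-alike at (150,330).
- **Board:** nothing else is red and flat.
- **Red knob:** the red bottle caps at (283,60) and (335,62).
- **Tote:** the blue stapler at (444,288).
- **Tray:** the black-rimmed white tray at (80,80).

I'll take the white cartons in the aluminium tray, then measure and check them with a crop.

```bash
cat > m.py <<'E'
from h import *
def rect(mask,W,name,k=None):
    m=mask.astype(np.uint8); n,l,st,c=cv2.connectedComponentsWithStats(m)
    for i in range(1,n):
        if st[i,4]<60: continue
        P=W[l==i]; z=np.median(P[:,2]); b=cv2.minAreaRect((P[:,:2]*1000).astype(np.float32))
        print(name,st[i,:5].tolist(),'ctr',np.round(b[0],0),'size',np.round(b[1],0),'ang',round(b[2],1),'z',np.round(np.percentile(P[:,2],[5,50,95])*1000))
def run(n):
    p,d=snap(n); W=world(n,d); hsv=cv2.cvtColor(p,cv2.COLOR_RGB2HSV); H,S,V=hsv[...,0],hsv[...,1],hsv[...,2]
    z=W[...,2]; x,y=W[...,0],W[...,1]
    tray=(x>.35)&(x<.8)&(y>.15)&(y<.46)
    rect(tray&(z>.045)&(z<.07)&(S<60)&(V>120),W,n+' carton')
    rect((H>105)&(H<130)&(S>120)&(z>.05)&(z<.09)&(x>.3)&(x<.8),W,n+' toterim')
    red=((H<6)|(H>174))&(S>150)
    rect(red&(z<.03)&(z>0)&(x<.7),W,n+' board')
    rect(red&(z>.06)&(z<.2)&(x<.7)&(y>.2),W,n+' knob')
    rect((z>.025)&(z<.09)&(x>.4)&(x<.65)&(y<-.24)&(y>-.5)&(S<90)&(V>60),W,n+' fence')
    rect((z>.015)&(z<.022)&tray,W,n+' rim')
    return p,d,W
if __name__=='__main__':
    for n in('top','scene'):
        p,d,W=run(n)
        if n=='top':
            a=cv2.resize(p[140:260,80:240],None,fx=4,fy=4); b=cv2.resize(p[160:270,360:480],None,fx=4,fy=4)
            cv2.imwrite('pics/crop1.png',a[...,::-1]);cv2.imwrite('pics/crop2.png',b[...,::-1])
E
python3 m.py
```

```text
top carton [102, 149, 11, 37, 213] ctr [627. 450.] size [21. 99.] ang 89.8 z [45. 49. 55.]
top carton [165, 158, 18, 26, 391] ctr [618. 277.] size [68. 43.] ang 6.1 z [49. 53. 56.]
top carton [196, 195, 17, 26, 412] ctr [518. 195.] size [66. 42.] ang 0.8 z [48. 53. 57.]
top carton [167, 196, 17, 26, 415] ctr [514. 270.] size [66. 42.] ang 1.7 z [49. 53. 57.]
top toterim [260, 157, 88, 84, 772] ctr [542. -65.] size [210. 202.] ang 83.4 z [52. 62. 67.]
top board [374, 202, 56, 56, 1636] ctr [ 466. -331.] size [102. 125.] ang 47.9 z [ 6. 11. 15.]
top knob [97, 209, 11, 10, 86] ctr [488. 431.] size [22. 22.] ang 20.2 z [115. 124. 130.]
top fence [401, 173, 62, 48, 859] ctr [ 556. -412.] size [170.  54.] ang 51.9 z [28. 49. 74.]
top rim [131, 153, 47, 14, 93] ctr [669. 342.] size [ 28. 128.] ang 15.7 z [16. 18. 21.]
top rim [131, 201, 27, 40, 116] ctr [491. 358.] size [106.  67.] ang 3.6 z [15. 18. 21.]
scene carton [320, 241, 25, 24, 333] ctr [517. 193.] size [71. 43.] ang 1.0 z [48. 54. 58.]
scene carton [348, 250, 25, 24, 351] ctr [514. 267.] size [70. 44.] ang 1.6 z [49. 54. 57.]
scene carton [333, 278, 26, 27, 415] ctr [618. 275.] size [72. 42.] ang 6.9 z [49. 54. 57.]
scene carton [408, 306, 22, 34, 254] ctr [624. 450.] size [103.  24.] ang 2.5 z [46. 50. 56.]
scene toterim [187, 189, 107, 74, 1196] ctr [541. -67.] size [215. 205.] ang 83.6 z [51. 60. 67.]
scene board [160, 179, 45, 27, 836] ctr [ 460. -337.] size [123. 122.] ang 47.7 z [ 9. 13. 17.]
scene knob [428, 254, 12, 11, 100] ctr [492. 431.] size [21. 25.] ang 0.7 z [113. 123. 130.]
scene fence [127, 167, 27, 44, 327] ctr [ 556. -414.] size [170.  51.] ang 51.0 z [27. 41. 77.]
scene rim [373, 256, 40, 19, 100] ctr [443. 333.] size [104.  27.] ang 82.0 z [15. 18. 21.]
scene rim [289, 262, 125, 87, 452] ctr [601. 301.] size [169. 301.] ang 5.6 z [15. 18. 21.]
```

View pics/crop1.png

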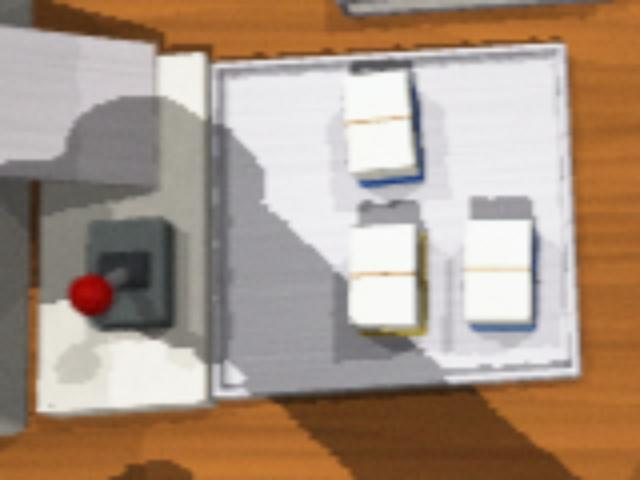

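Crop check: three white cartons, two with blue bands and one with an ochre band, all standing in the tray. The red knob is at crop (90,295), leaning towards the robot. I'll write a helper that gives tool-axis deltas, check the clearances, and move.

```bash
cat > to.py <<'E'
# python3 to.py heading_of_tool_y x y z [x y z ...]: spin needed, then shifts (cm) in the spun tool axes
import sys; from h import *; from scipy.spatial.transform import Rotation as Ro
def show():
    s=r.get_state();print('t',round(s['clock'],1),'tcp',np.round(s['tool_pos'],4),'F',np.round(s['contact_force'],1),'open',round(s['opening'],3),'ff',round(s['finger_force'],1),'q7',np.round(s['q'][6],2))
    return s
if __name__=='__main__':
    a=list(map(float,sys.argv[1:])); s=show(); R=Ro.from_quat(s['eef_rot']).as_matrix(); p=np.array(s['tool_pos'])
    h0=np.degrees(np.arctan2(R[1,1],R[0,1])); print('tool y heading',round(h0,1),'z axis',R[:,2].round(3))
    if a:
        spin=(h0-a[0]+180)%360-180; print('spin',round(spin,1))
        R=R@Ro.from_rotvec([0,0,np.radians(spin)]).as_matrix()
        for i in range(1,len(a),3):
            t=np.array(a[i:i+3]); print(t,'->',(R.T@(t-p)*100).round(2)); p=t
E
python3 - <<'E'
from h import *
p,d=snap('top');W=world('top',d);x,y,z=W[...,0],W[...,1],W[...,2]
for lo in(.07,.14,.19):
    m=(z>lo)&(x>.4)&(x<.75)&(y>.38)&(y<.6)
    for a in(.42,.46,.5,.54,.58,.62,.66):
        k=m&(abs(x-a)<.006); print(lo,a,y[k].min().round(3) if k.any() else None,z[k].max().round(3) if k.any() else '')
E
python3 to.py 0 .3 .43 .26 .445 .432 .26 .445 .432 .1 .53 .434 .1
```

```text
0.07 0.42 0.507 0.214
0.07 0.46 0.508 0.214
0.07 0.5 0.422 0.215
0.07 0.54 0.514 0.215
0.07 0.58 0.477 0.214
0.07 0.62 0.481 0.213
0.07 0.66 0.486 0.214
0.14 0.42 0.507 0.214
0.14 0.46 0.508 0.214
0.14 0.5 0.51 0.215
0.14 0.54 0.515 0.215
0.14 0.58 0.515 0.214
0.14 0.62 0.517 0.213
0.14 0.66 0.52 0.214
0.19 0.42 0.508 0.214
0.19 0.46 0.51 0.214
0.19 0.5 0.512 0.215
0.19 0.54 0.515 0.215
0.19 0.58 0.517 0.214
0.19 0.62 0.521 0.213
0.19 0.66 0.523 0.214
t 0.2 tcp [0.1773 0.599  0.2383] F [ 0.7 -0.  -0.3] open 0.999 ff 0.0 q7 -0.22
tool y heading 73.5 z axis [-0.    -0.001 -1.   ]
spin 73.5
[0.3  0.43 0.26] -> [-16.9   12.27  -2.16]
[0.445 0.432 0.26 ] -> [ 0.2 14.5 -0. ]
[0.445 0.432 0.1  ] -> [1.0e-02 0.0e+00 1.6e+01]
[0.53  0.434 0.1  ] -> [ 0.2  8.5 -0. ]
```

```bash
python3 -m creep '[{"grip":-1,"spin":7,"tz":-1},{"spin":7,"tz":-1},{"spin":7,"tz":-1},{"spin":7},{"spin":7},{"spin":7},{"spin":7},{"spin":7}]'; python3 -m creep '[{"spin":7},{"spin":7},{"spin":3.5},{"grip":-1}]'; python3 to.py 0 .3 .43 .26 .445 .43 .26 .445 .43 .1 .53 .433 .1
```

```text
t 0.2 tcp [0.1773 0.599  0.2383] F [ 0.7 -0.  -0.3] open 0.999 ff 0.0 q7 -0.22
tool y heading 73.5 z axis [-0.    -0.001 -1.   ]
spin 73.5
[0.3  0.43 0.26] -> [-16.9   12.27  -2.16]
[0.445 0.43  0.26 ] -> [-0.  14.5 -0. ]
[0.445 0.43  0.1  ] -> [1.0e-02 0.0e+00 1.6e+01]
[0.53  0.433 0.1  ] -> [ 0.3  8.5 -0. ]$[0]: bad value
$[0]: bad value
```

```bash
python3 -m creep '[{"grip":-1,"tx":0,"ty":0,"tz":-1,"spin":7},{"grip":-1,"tx":0,"ty":0,"tz":-1,"spin":7},{"grip":-1,"tx":0,"ty":0,"tz":-1,"spin":7},{"grip":-1,"tx":0,"ty":0,"tz":0,"spin":7},{"grip":-1,"tx":0,"ty":0,"tz":0,"spin":7},{"grip":-1,"tx":0,"ty":0,"tz":0,"spin":7},{"grip":-1,"tx":0,"ty":0,"tz":0,"spin":7},{"grip":-1,"tx":0,"ty":0,"tz":0,"spin":7}]'; python3 -m creep '[{"grip":-1,"tx":0,"ty":0,"tz":0,"spin":7},{"grip":-1,"tx":0,"ty":0,"tz":0,"spin":7},{"grip":-1,"spin":3.5}]';  python3 to.py 0 .3 .43 .26 .445 .43 .26 .445 .43 .1 .53 .433 .1
```

```text
clock: 0.92
tool_pos: [0.1772, 0.5992, 0.2687]
eef_rot: [0.594, 0.805, -0.0, -0.0]
contact_force: [-0.1, 0.2, 0.5]
opening: 0.421
finger_force: 0.0
t 0.9 tcp [0.1772 0.5992 0.2687] F [-0.1  0.2  0.5] open 0.421 ff 0.0 q7 -1.0
tool y heading 17.2 z axis [-0. -0. -1.]
spin 17.2
[0.3  0.43 0.26] -> [-16.92  12.28   0.87]
[0.445 0.43  0.26 ] -> [-0.  14.5 -0. ]
[0.445 0.43  0.1  ] -> [ 0.  0. 16.]
[0.53  0.433 0.1  ] -> [ 0.3  8.5 -0. ]$[2]: bad value
```

```bash
python3 -m creep '[{"grip":-1,"tx":0,"ty":0,"tz":0,"spin":7},{"grip":-1,"tx":0,"ty":0,"tz":0,"spin":7},{"grip":-1,"tx":0,"ty":0,"tz":0,"spin":3.2},{"grip":-1,"tx":-3.4,"ty":2.2,"tz":0,"spin":0},{"grip":-1,"tx":-3.4,"ty":2.2,"tz":0,"spin":0},{"grip":-1,"tx":-3.4,"ty":2.2,"tz":0,"spin":0},{"grip":-1,"tx":-3.4,"ty":2.2,"tz":0,"spin":0},{"grip":-1,"tx":-3.3,"ty":2.2,"tz":0,"spin":0}]'; python3 -m creep '[{"grip":-1,"tx":0,"ty":3,"tz":0,"spin":0},{"grip":-1,"tx":0,"ty":4,"tz":0,"spin":0},{"grip":-1,"tx":0,"ty":4,"tz":0,"spin":0},{"grip":-1,"tx":0,"ty":3.8,"tz":0,"spin":0},{"grip":-1,"tx":0,"ty":0,"tz":0,"spin":0}]'; python3 to.py 0  .445 .43 .1 .53 .433 .1
```

```text
clock: 1.58
tool_pos: [0.2889, 0.4291, 0.2687]
eef_rot: [0.705, 0.709, -0.0, 0.0]
contact_force: [1.3, -0.3, -0.0]
opening: 0.003
finger_force: 0.0
clock: 2.0
tool_pos: [0.4454, 0.4287, 0.2688]
eef_rot: [0.708, 0.706, 0.003, 0.003]
contact_force: [0.9, -0.0, 0.4]
opening: 0.004
finger_force: 0.0
t 2.0 tcp [0.4454 0.4287 0.2688] F [ 0.9 -0.   0.4] open 0.004 ff 0.0 q7 -0.75
tool y heading -0.2 z axis [ 0.008 -0.001 -1.   ]
spin -0.2
[0.445 0.43  0.1  ] -> [ 0.14 -0.17 16.88]
[0.53  0.433 0.1  ] -> [0.3  8.5  0.07]
```

```bash
python3 -m creep '[{"grip":-1,"tx":0,"ty":0,"tz":4,"spin":0},{"grip":-1,"tx":0,"ty":0,"tz":4,"spin":0},{"grip":-1,"tx":0,"ty":0,"tz":4,"spin":0},{"grip":-1,"tx":0,"ty":0,"tz":4,"spin":0},{"grip":-1,"tx":0,"ty":0,"tz":0.9,"spin":0},{"grip":-1,"tx":0,"ty":0,"tz":0,"spin":0}]'; python3 -m creep '[{"grip":-1,"tx":0.1,"ty":1.5,"tz":0,"spin":0},{"grip":-1,"tx":0.1,"ty":1.5,"tz":0,"spin":0},{"grip":-1,"tx":0.1,"ty":1.5,"tz":0,"spin":0},{"grip":-1,"tx":0,"ty":1.5,"tz":0,"spin":0},{"grip":-1,"tx":0,"ty":1.5,"tz":0,"spin":0},{"grip":-1,"tx":0,"ty":0.8,"tz":0,"spin":0},{"grip":-1,"tx":0,"ty":0,"tz":0,"spin":0}]'
python3 - <<'E'
from m import *
for n in('top','scene'):
    p,d=snap(n); W=world(n,d); hsv=cv2.cvtColor(p,cv2.COLOR_RGB2HSV)
    rect(((hsv[...,0]<6)|(hsv[...,0]>174))&(hsv[...,1]>150)&(W[...,2]>.06)&(W[...,2]<.2)&(W[...,0]<.7)&(W[...,1]>.2),W,n+' knob')
E
```

```text
clock: 2.5
tool_pos: [0.4344, 0.4302, 0.097]
eef_rot: [0.705, 0.709, -0.003, -0.0]
contact_force: [-0.7, -0.9, 1.1]
opening: 0.004
finger_force: 0.0
clock: 3.08
tool_pos: [0.5206, 0.4362, 0.1024]
eef_rot: [0.705, 0.709, 0.002, -0.0]
contact_force: [-0.5, 0.2, -0.2]
opening: 0.001
finger_force: 0.0
```

```bash
python3 -m creep '[{"grip":-1,"tx":0,"ty":0.6,"tz":0,"spin":0},{"grip":-1,"tx":0,"ty":0.4,"tz":0,"spin":0},{"grip":-1,"tx":0,"ty":0,"tz":0,"spin":0}]'; python3 -m creep '[{"grip":-1,"tx":0,"ty":0.5,"tz":0,"spin":0},{"grip":-1,"tx":0,"ty":0.3,"tz":0,"spin":0},{"grip":-1,"tx":0,"ty":0,"tz":0,"spin":0}]';python3 - <<'E'
from h import *
p,d=snap('scene'); cv2.imwrite('pics/k.png',cv2.resize(p[190:330,360:520],None,fx=4,fy=4)[...,::-1])
E
```

```text
clock: 3.43
tool_pos: [0.5214, 0.4361, 0.1009]
eef_rot: [0.704, 0.71, -0.006, -0.004]
contact_force: [-16.7, -3.6, 16.2]
opening: 0.007
finger_force: 9.5
clock: 3.68
tool_pos: [0.5217, 0.4361, 0.1009]
eef_rot: [0.703, 0.711, -0.012, -0.008]
contact_force: [-32.6, -7.1, 28.4]
opening: 0.007
finger_force: 17.6
```

View pics/k.png

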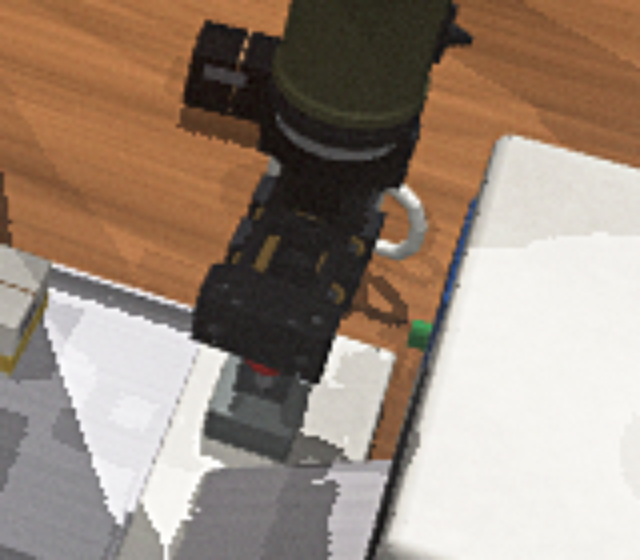

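The crop shows the knob at (262,368) past the switch block on the far side, and the force says the stop is reached. I'll back off, raise, turn and go above the cartons, then check the knob.

```bash
python3 -m creep '[{"grip":-1,"tx":0,"ty":-3,"tz":0,"spin":0},{"grip":-1,"tx":0,"ty":-3,"tz":0,"spin":0},{"grip":-1,"tx":0,"ty":-2,"tz":-2,"spin":0},{"grip":-1,"tx":0,"ty":0,"tz":-4,"spin":0},{"grip":-1,"tx":0,"ty":0,"tz":-4,"spin":0},{"grip":-1,"tx":0,"ty":0,"tz":-2,"spin":0},{"grip":-1,"tx":0,"ty":0,"tz":0,"spin":0}]'; python3 to.py 96 .518 .194 .22;python3 - <<'E'
from m import *
for n in('top','scene'):
    p,d=snap(n); W=world(n,d); hsv=cv2.cvtColor(p,cv2.COLOR_RGB2HSV)
    red=((hsv[...,0]<6)|(hsv[...,0]>174))&(hsv[...,1]>130)
    P=W[red&(W[...,2]>.06)&(W[...,2]<.2)&(W[...,0]<.7)&(W[...,1]>.2)]; print(n,len(P),np.median(P,0) if len(P) else '')
    rect((W[...,0]>.35)&(W[...,0]<.66)&(W[...,1]>.15)&(W[...,1]<.35)&(W[...,2]>.045)&(W[...,2]<.07)&(hsv[...,1]<60)&(hsv[...,2]>120),W,n+' carton')
E
```

```text
clock: 4.32
tool_pos: [0.4601, 0.4372, 0.2261]
eef_rot: [0.705, 0.709, 0.006, 0.0]
contact_force: [0.4, 0.2, -0.4]
opening: 0.006
finger_force: 0.0
t 4.3 tcp [0.4601 0.4372 0.2261] F [ 0.4  0.2 -0.4] open 0.006 ff 0.0 q7 -0.72
tool y heading 0.3 z axis [ 0.009  0.008 -1.   ]
spin -95.7
[0.518 0.194 0.22 ] -> [ -3.21 -24.79   0.47]
top 84 [0.5479611  0.43314294 0.12078805]
top carton [165, 158, 19, 25, 381] ctr [618. 277.] size [68. 42.] ang 6.9 z [49. 53. 56.]
top carton [196, 195, 17, 26, 407] ctr [518. 195.] size [67. 42.] ang 1.5 z [49. 53. 56.]
top carton [167, 196, 17, 26, 407] ctr [515. 270.] size [66. 43.] ang 2.2 z [49. 53. 56.]
scene 105 [0.55495207 0.43545446 0.12041997]
scene carton [320, 241, 25, 24, 330] ctr [518. 193.] size [69. 44.] ang 0.8 z [48. 54. 57.]
scene carton [348, 250, 25, 25, 355] ctr [514. 268.] size [72. 42.] ang 2.5 z [49. 54. 58.]
scene carton [333, 278, 26, 27, 406] ctr [618. 275.] size [70. 42.] ang 6.6 z [49. 54. 57.]
```

Run:
```python
from h import *
for n in('top','scene'):
    q,d=snap(n); o=cv2.imread(f'pics/{n}0.png')[...,::-1].copy()
    for p in(o,q):
        hsv=cv2.cvtColor(p,cv2.COLOR_RGB2HSV); red=((hsv[...,0]<7)|(hsv[...,0]>173))&(hsv[...,1]>120)
        u0,v0=proj(n,[.52,.433,.11]); v,u=np.nonzero(red); k=np.hypot(u-u0,v-v0)<35
        (cx,cy),rad=cv2.minEnclosingCircle(np.c_[u[k],v[k]].astype(np.float32)); print(n,k.sum(),cx,cy,rad,ray(n,cx,cy,.1135))
```

```text
top 93 102.5 213.0 5.590270042419434 [0.49015008 0.43238479 0.1135    ]
top 91 102.83333587646484 189.1666717529297 5.296844005584717 [0.55012894 0.43570768 0.1135    ]
scene 108 433.27777099609375 258.8333435058594 5.840037822723389 [0.48339032 0.4300869  0.1135    ]
scene 107 426.6538391113281 277.5769348144531 5.869740962982178 [0.54843386 0.43455284 0.1135    ]
```

The lever is against its stop: knob travel is about 63 mm, and 33 N gave no further motion. Now turn and go over the carton at (.518,.194).

```bash
python3 -m creep '[{"grip":0.36,"tx":0,"ty":0,"tz":0,"spin":-7},{"grip":0.36,"tx":0,"ty":0,"tz":0,"spin":-7},{"grip":0.36,"tx":0,"ty":0,"tz":0,"spin":-7},{"grip":0.36,"tx":0,"ty":0,"tz":0,"spin":-7},{"grip":0.36,"tx":0,"ty":0,"tz":0,"spin":-7},{"grip":0.36,"tx":0,"ty":0,"tz":0,"spin":-7},{"grip":0.36,"tx":0,"ty":0,"tz":0,"spin":-7},{"grip":0.36,"tx":0,"ty":0,"tz":0,"spin":-7}]'; python3 -m creep '[{"grip":0.36,"tx":0,"ty":0,"tz":0,"spin":-7},{"grip":0.36,"tx":0,"ty":0,"tz":0,"spin":-7},{"grip":0.36,"tx":0,"ty":0,"tz":0,"spin":-7},{"grip":0.36,"tx":0,"ty":0,"tz":0,"spin":-7},{"grip":0.36,"tx":0,"ty":0,"tz":0,"spin":-7},{"grip":0.36,"tx":0,"ty":0,"tz":0,"spin":-0.5},{"grip":0.36,"tx":0,"ty":0,"tz":0,"spin":0}]'; python3 to.py 91.5 .518 .194 .15
```

```text
clock: 5.18
tool_pos: [0.4566, 0.434, 0.2178]
eef_rot: [0.287, 0.958, -0.002, -0.001]
contact_force: [0.6, -0.3, 0.0]
opening: 0.586
finger_force: 0.0
clock: 5.77
tool_pos: [0.4569, 0.4342, 0.2182]
eef_rot: [-0.014, 1.0, -0.001, -0.001]
contact_force: [0.5, 0.3, 0.1]
opening: 0.676
finger_force: 0.0
t 5.8 tcp [0.4569 0.4342 0.2182] F [0.5 0.3 0.1] open 0.676 ff 0.0 q7 0.52
tool y heading 91.6 z axis [-0.002 -0.001 -1.   ]
spin 0.1
[0.518 0.194 0.15 ] -> [ -5.5  -24.16   6.85]
```

```bash
python3 -m creep '[{"grip":0.36,"tx":-0.8,"ty":-3.5,"tz":0,"spin":0},{"grip":0.36,"tx":-0.8,"ty":-3.5,"tz":0,"spin":0},{"grip":0.36,"tx":-0.8,"ty":-3.5,"tz":1,"spin":0},{"grip":0.36,"tx":-0.8,"ty":-3.5,"tz":1,"spin":0},{"grip":0.36,"tx":-0.8,"ty":-3.5,"tz":1,"spin":0},{"grip":0.36,"tx":-0.8,"ty":-3.5,"tz":2,"spin":0},{"grip":0.36,"tx":-0.7,"ty":-3.2,"tz":2,"spin":0},{"grip":0.36,"tx":0,"ty":0,"tz":0,"spin":0}]';  python3 to.py 91.5 .518 .194 .1 .518 .194 .025;python3 - <<'E'
from h import *
p,d=snap('scene'); cv2.imwrite('pics/g1.png',cv2.resize(p[180:330,270:430],None,fx=4,fy=4)[...,::-1])
E
```

```text
clock: 6.43
tool_pos: [0.5196, 0.1836, 0.1457]
eef_rot: [-0.009, 1.0, -0.005, -0.003]
contact_force: [-1.4, -0.3, -0.0]
opening: 0.681
finger_force: 0.0
t 6.4 tcp [0.5196 0.1836 0.1457] F [-1.4 -0.3 -0. ] open 0.681 ff 0.0 q7 0.8
tool y heading 91.0 z axis [-0.006 -0.011 -1.   ]
spin -0.5
[0.518 0.194 0.1  ] -> [0.1  1.09 4.56]
[0.518 0.194 0.025] -> [-0.05  0.08  7.5 ]
```

View pics/g1.png

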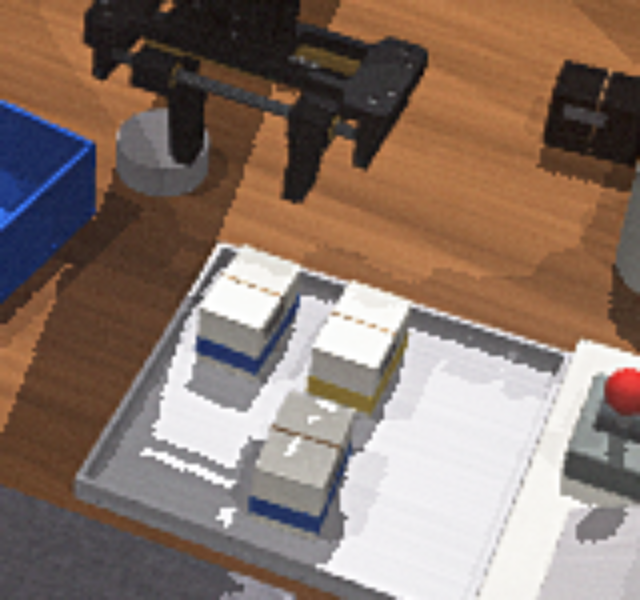

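The gripper is above the cartons and open to about 60 mm; the cartons stand undisturbed at crop (245,300), (360,345) and (300,455). Settle, then correct and descend.

```bash
python3 -m creep '[{"grip":0.36,"tx":0,"ty":0,"tz":0,"spin":0},{"grip":0.36,"tx":0,"ty":0,"tz":0,"spin":0},{"grip":0.36,"tx":0,"ty":0,"tz":0,"spin":0}]';  python3 to.py 91.5 .518 .194 .1 .518 .194 .025
```

```text
clock: 6.73
tool_pos: [0.5197, 0.1971, 0.1503]
eef_rot: [-0.017, 1.0, 0.001, 0.0]
contact_force: [0.3, 0.4, -0.5]
opening: 0.68
finger_force: 0.0
t 6.7 tcp [0.5197 0.1971 0.1503] F [ 0.3  0.4 -0.5] open 0.68 ff 0.0 q7 0.8
tool y heading 91.9 z axis [ 0.001  0.002 -1.   ]
spin 0.4
[0.518 0.194 0.1  ] -> [ 0.19 -0.31  5.03]
[0.518 0.194 0.025] -> [ 0.01 -0.01  7.5 ]
```

```bash
python3 -m creep '[{"grip":0.36,"tx":0.2,"ty":-0.3,"tz":3,"spin":0},{"grip":0.36,"tx":0,"ty":0,"tz":3,"spin":0},{"grip":0.36,"tx":0,"ty":0,"tz":0,"spin":0},{"grip":0.36,"tx":0,"ty":0,"tz":3,"spin":0},{"grip":0.36,"tx":0,"ty":0,"tz":2,"spin":0},{"grip":0.36,"tx":0,"ty":0,"tz":1.5,"spin":0},{"grip":0.36,"tx":0,"ty":0,"tz":0,"spin":0},{"grip":0.36,"tx":0,"ty":0,"tz":0,"spin":0}]' 15;  python3 -m creep '[{"grip":-1,"tx":0,"ty":0,"tz":0,"spin":0},{"grip":-1,"tx":0,"ty":0,"tz":0,"spin":0},{"grip":-1,"tx":0,"ty":0,"tz":0,"spin":0},{"grip":-1,"tx":0,"ty":0,"tz":0,"spin":0},{"grip":-1,"tx":0,"ty":0,"tz":0,"spin":0}]' 20; python3 to.py 83.4  .518 .194 .16 .488 -.105 .16 .488 -.105 .03
```

```text
clock: 7.4
tool_pos: [0.5181, 0.1928, 0.0255]
eef_rot: [-0.016, 1.0, 0.0, 0.0]
contact_force: [-0.0, 0.7, 1.0]
opening: 0.681
finger_force: 0.0
clock: 7.82
tool_pos: [0.5189, 0.1923, 0.0261]
eef_rot: [-0.016, 1.0, 0.001, 0.001]
contact_force: [-0.9, 0.1, 6.8]
opening: 0.478
finger_force: 20.0
t 7.8 tcp [0.5189 0.1923 0.0261] F [-0.9  0.1  6.8] open 0.478 ff 20.0 q7 0.71
tool y heading 91.8 z axis [ 0.002  0.001 -1.   ]
spin 8.4
[0.518 0.194 0.16 ] -> [  0.08   0.18 -13.39]
[ 0.488 -0.105  0.16 ] -> [ -0.46 -30.05  -0.05]
[ 0.488 -0.105  0.03 ] -> [ 0.03 -0.02 13.  ]
```

```bash
python3 -m creep '[{"grip":-1,"tx":0,"ty":0,"tz":-2,"spin":0},{"grip":-1,"tx":0,"ty":0,"tz":-3.5,"spin":0},{"grip":-1,"tx":0,"ty":0,"tz":-3.5,"spin":4.2},{"grip":-1,"tx":0,"ty":0,"tz":-3,"spin":4.2},{"grip":-1,"tx":0,"ty":-2,"tz":-1.5,"spin":0},{"grip":-1,"tx":-0.1,"ty":-3,"tz":0,"spin":0},{"grip":-1,"tx":-0.1,"ty":-3,"tz":0,"spin":0},{"grip":-1,"tx":-0.1,"ty":-3,"tz":0,"spin":0}]'; python3 -m creep '[{"grip":-1,"tx":-0.1,"ty":-3,"tz":0,"spin":0},{"grip":-1,"tx":0,"ty":-3,"tz":0,"spin":0},{"grip":-1,"tx":0,"ty":-3,"tz":0,"spin":0},{"grip":-1,"tx":0,"ty":-3,"tz":0,"spin":0},{"grip":-1,"tx":0,"ty":-3,"tz":0,"spin":0},{"grip":-1,"tx":0,"ty":-2,"tz":0,"spin":0},{"grip":-1,"tx":0,"ty":-1.5,"tz":0,"spin":0},{"grip":-1,"tx":0,"ty":0,"tz":0,"spin":0}]';python3 -m creep '[{"grip":-1,"tx":0,"ty":0,"tz":0,"spin":0},{"grip":-1,"tx":0,"ty":0,"tz":0,"spin":0},{"grip":-1,"tx":0,"ty":0,"tz":0,"spin":0}]'; python3 to.py 83.4  .488 -.105 .03
```

```text
clock: 8.48
tool_pos: [0.5083, 0.0809, 0.1607]
eef_rot: [0.057, 0.998, 0.0, 0.001]
contact_force: [-0.7, -1.3, -1.0]
opening: 0.477
finger_force: 20.0
clock: 9.15
tool_pos: [0.487, -0.1064, 0.1598]
eef_rot: [0.061, 0.998, -0.001, -0.0]
contact_force: [0.3, 0.2, -0.3]
opening: 0.476
finger_force: 20.0
clock: 9.4
tool_pos: [0.4885, -0.1, 0.1599]
eef_rot: [0.056, 0.998, 0.001, 0.0]
contact_force: [0.3, -1.3, -0.9]
opening: 0.473
finger_force: 20.0
t 9.4 tcp [ 0.4885 -0.1     0.1599] F [ 0.3 -1.3 -0.9] open 0.473 ff 20.0 q7 1.14
tool y heading 83.6 z axis [ 0.001  0.001 -1.   ]
spin 0.2
[ 0.488 -0.105  0.03 ] -> [ 0.   -0.52 12.99]
```

Lower, release slightly open, raise.

```bash
python3 -m creep '[{"grip":-1,"tx":0,"ty":-0.4,"tz":3,"spin":0},{"grip":-1,"tx":0,"ty":0,"tz":3,"spin":0},{"grip":-1,"tx":0,"ty":0,"tz":3,"spin":0},{"grip":-1,"tx":0,"ty":0,"tz":2.5,"spin":0},{"grip":-1,"tx":0,"ty":0,"tz":1.5,"spin":0},{"grip":-1,"tx":0,"ty":0,"tz":0,"spin":0},{"grip":-1,"tx":0,"ty":0,"tz":0,"spin":0}]'; python3 -m creep '[{"grip":0.2,"tx":0,"ty":0,"tz":0,"spin":0},{"grip":0.2,"tx":0,"ty":0,"tz":0,"spin":0},{"grip":0.2,"tx":0,"ty":0,"tz":0,"spin":0},{"grip":0.2,"tx":0,"ty":0,"tz":-2,"spin":0},{"grip":0.2,"tx":0,"ty":0,"tz":-3.5,"spin":0},{"grip":0.36,"tx":0,"ty":0,"tz":-3.5,"spin":0},{"grip":0.36,"tx":0,"ty":0,"tz":-3,"spin":0},{"grip":0.36,"tx":0,"ty":2,"tz":-1,"spin":0}]'; sed -i '/y<-.24/d;/ rim/d' m.py; python3 m.py;  python3 to.py 92.3 .514 .268 .16
```

```text
clock: 9.98
tool_pos: [0.4876, -0.1044, 0.0294]
eef_rot: [0.056, 0.998, 0.0, -0.001]
contact_force: [0.6, 0.0, -0.4]
opening: 0.477
finger_force: 20.0
clock: 10.65
tool_pos: [0.4911, -0.0906, 0.1641]
eef_rot: [0.061, 0.998, -0.002, 0.003]
contact_force: [0.8, -0.9, -1.3]
opening: 0.677
finger_force: 0.0
top carton [103, 149, 10, 37, 211] ctr [627. 450.] size [99. 20.] ang 2.0 z [45. 49. 55.]
top carton [165, 158, 19, 26, 393] ctr [618. 277.] size [67. 42.] ang 6.9 z [49. 53. 56.]
top carton [102, 194, 19, 28, 303] ctr [516. 433.] size [69. 50.] ang 5.7 z [50. 54. 58.]
top carton [167, 196, 17, 26, 418] ctr [515. 270.] size [67. 43.] ang 1.8 z [48. 53. 56.]
top toterim [260, 157, 83, 84, 494] ctr [541. -65.] size [209. 201.] ang 83.5 z [52. 62. 67.]
top knob [98, 185, 10, 10, 81] ctr [549. 435.] size [20. 22.] ang 46.0 z [111. 122. 126.]
scene carton [348, 250, 25, 25, 358] ctr [514. 268.] size [72. 42.] ang 2.5 z [49. 54. 57.]
scene carton [412, 273, 10, 23, 115] ctr [518. 413.] size [74. 21.] ang 15.7 z [53. 55. 58.]
scene carton [333, 278, 26, 27, 416] ctr [618. 275.] size [70. 42.] ang 6.2 z [49. 54. 57.]
scene carton [426, 278, 13, 21, 116] ctr [514. 447.] size [67. 19.] ang 4.5 z [52. 55. 58.]
scene carton [409, 306, 21, 34, 272] ctr [624. 451.] size [102.  25.] ang 5.1 z [46. 50. 56.]
scene toterim [187, 189, 107, 73, 1192] ctr [540. -67.] size [215. 205.] ang 83.3 z [51. 61. 67.]
scene board [160, 179, 45, 27, 835] ctr [ 459. -337.] size [125. 123.] ang 47.2 z [10. 13. 17.]
scene knob [421, 272, 12, 11, 101] ctr [552. 435.] size [22. 22.] ang 40.7 z [112. 121. 127.]
t 10.8 tcp [ 0.4922 -0.0836  0.1628] F [-0.3 -1.1 -0.3] open 0.679 ff 0.0 q7 1.1
tool y heading 83.6 z axis [ 0.007  0.002 -1.   ]
spin -8.7
[0.514 0.268 0.16 ] -> [-3.58 35.05  0.35]
```

```bash
python3 -m creep '[{"grip":0.36,"tx":0,"ty":0,"tz":0,"spin":-4.4},{"grip":0.36,"tx":0,"ty":0,"tz":0,"spin":-4.4},{"grip":0.36,"tx":-0.4,"ty":2.5,"tz":0,"spin":0},{"grip":0.36,"tx":-0.4,"ty":3.5,"tz":0,"spin":0},{"grip":0.36,"tx":-0.4,"ty":3.5,"tz":0,"spin":0},{"grip":0.36,"tx":-0.4,"ty":3.5,"tz":0,"spin":0},{"grip":0.36,"tx":-0.4,"ty":3.5,"tz":0,"spin":0},{"grip":0.36,"tx":-0.4,"ty":3.5,"tz":0,"spin":0}]'; python3 -m creep '[{"grip":0.36,"tx":-0.4,"ty":3.5,"tz":0,"spin":0},{"grip":0.36,"tx":-0.4,"ty":3.5,"tz":0,"spin":0},{"grip":0.36,"tx":-0.4,"ty":3.5,"tz":0,"spin":0},{"grip":0.36,"tx":0,"ty":2.5,"tz":0,"spin":0},{"grip":0.36,"tx":0,"ty":1.5,"tz":0,"spin":0},{"grip":0.36,"tx":0,"ty":0,"tz":0,"spin":0},{"grip":0.36,"tx":0,"ty":0,"tz":0,"spin":0},{"grip":0.36,"tx":0,"ty":0,"tz":0,"spin":0}]';python3 -m creep '[{"grip":0.36,"tx":0,"ty":0,"tz":0,"spin":0},{"grip":0.36,"tx":0,"ty":0,"tz":0,"spin":0}]' ;python3 to.py 92.3 .515 .269 .1 .515 .269 .025
```

```text
clock: 11.42
tool_pos: [0.5056, 0.1153, 0.1587]
eef_rot: [-0.019, 1.0, -0.001, -0.001]
contact_force: [1.2, -0.4, -0.6]
opening: 0.682
finger_force: 0.0
clock: 12.08
tool_pos: [0.5127, 0.2573, 0.1589]
eef_rot: [-0.018, 1.0, -0.002, -0.001]
contact_force: [0.9, 0.4, 0.1]
opening: 0.681
finger_force: 0.0
clock: 12.25
tool_pos: [0.513, 0.258, 0.1595]
eef_rot: [-0.018, 1.0, -0.001, -0.0]
contact_force: [-0.4, 0.1, 0.7]
opening: 0.676
finger_force: 0.0
t 12.2 tcp [0.513  0.258  0.1595] F [-0.4  0.1  0.7] open 0.676 ff 0.0 q7 0.71
tool y heading 92.1 z axis [-0.    -0.001 -1.   ]
spin -0.2
[0.515 0.269 0.1  ] -> [-0.25  1.1   5.95]
[0.515 0.269 0.025] -> [-0.    0.01  7.5 ]
```

```bash
python3 -m creep '[{"grip":0.36,"tx":-0.2,"ty":1.1,"tz":3,"spin":0},{"grip":0.36,"tx":0,"ty":0,"tz":3,"spin":0},{"grip":0.36,"tx":0,"ty":0,"tz":1,"spin":0},{"grip":0.36,"tx":0,"ty":0,"tz":3,"spin":0},{"grip":0.36,"tx":0,"ty":0,"tz":2,"spin":0},{"grip":0.36,"tx":0,"ty":0,"tz":1.4,"spin":0},{"grip":0.36,"tx":0,"ty":0,"tz":0,"spin":0},{"grip":0.36,"tx":0,"ty":0,"tz":0,"spin":0}]';  python3 -m creep '[{"grip":-1,"tx":0,"ty":0,"tz":0,"spin":0},{"grip":-1,"tx":0,"ty":0,"tz":0,"spin":0},{"grip":-1,"tx":0,"ty":0,"tz":0,"spin":0},{"grip":-1,"tx":0,"ty":0,"tz":0,"spin":0},{"grip":-1,"tx":0,"ty":0,"tz":0,"spin":0}]' 20; python3 to.py 83.4  .515 .269 .16 .4985 -.016 .16 .4985 -.016 .03
```

```text
clock: 12.92
tool_pos: [0.5142, 0.2703, 0.0258]
eef_rot: [-0.019, 1.0, -0.001, -0.0]
contact_force: [-0.5, -0.8, 0.8]
opening: 0.68
finger_force: 0.0
clock: 13.33
tool_pos: [0.515, 0.2712, 0.027]
eef_rot: [-0.019, 1.0, 0.0, 0.001]
contact_force: [-0.4, -0.9, 5.9]
opening: 0.473
finger_force: 20.0
t 13.3 tcp [0.515  0.2712 0.027 ] F [-0.4 -0.9  5.9] open 0.473 ff 20.0 q7 0.61
tool y heading 92.2 z axis [ 0.002  0.    -1.   ]
spin 8.8
[0.515 0.269 0.16 ] -> [ -0.05  -0.21 -13.3 ]
[ 0.4985 -0.016   0.16  ] -> [-1.64e+00 -2.85e+01 -2.00e-02]
[ 0.4985 -0.016   0.03  ] -> [ 2.0e-02 -1.0e-02  1.3e+01]
```

```bash
python3 -m creep '[{"grip":-1,"tx":0,"ty":0,"tz":-2,"spin":0},{"grip":-1,"tx":0,"ty":0,"tz":-3.5,"spin":0},{"grip":-1,"tx":0,"ty":0,"tz":-3.5,"spin":4.4},{"grip":-1,"tx":0,"ty":0,"tz":-3,"spin":4.4},{"grip":-1,"tx":-0.2,"ty":-2,"tz":-1.5,"spin":0},{"grip":-1,"tx":-0.2,"ty":-3,"tz":0,"spin":0},{"grip":-1,"tx":-0.2,"ty":-3,"tz":0,"spin":0},{"grip":-1,"tx":-0.2,"ty":-3,"tz":0,"spin":0}]'; python3 -m creep '[{"grip":-1,"tx":-0.2,"ty":-3,"tz":0,"spin":0},{"grip":-1,"tx":-0.2,"ty":-3,"tz":0,"spin":0},{"grip":-1,"tx":-0.2,"ty":-3,"tz":0,"spin":0},{"grip":-1,"tx":-0.2,"ty":-3,"tz":0,"spin":0},{"grip":-1,"tx":0,"ty":-2.5,"tz":0,"spin":0},{"grip":-1,"tx":0,"ty":-2,"tz":0,"spin":0},{"grip":-1,"tx":0,"ty":-1,"tz":0,"spin":0},{"grip":-1,"tx":0,"ty":0,"tz":0,"spin":0}]';python3 -m creep '[{"grip":-1,"tx":0,"ty":0,"tz":0,"spin":0},{"grip":-1,"tx":0,"ty":0,"tz":0,"spin":0},{"grip":-1,"tx":0,"ty":0,"tz":0,"spin":0}]'; python3 to.py 83.4  .4985 -.016 .03
```

```text
clock: 14.0
tool_pos: [0.5094, 0.1601, 0.1615]
eef_rot: [0.057, 0.998, 0.0, 0.001]
contact_force: [1.2, 0.5, -0.9]
opening: 0.473
finger_force: 20.0
clock: 14.67
tool_pos: [0.4969, -0.0165, 0.1608]
eef_rot: [0.06, 0.998, -0.001, -0.0]
contact_force: [0.1, 0.0, -0.3]
opening: 0.477
finger_force: 20.0
clock: 14.92
tool_pos: [0.4978, -0.0116, 0.1608]
eef_rot: [0.056, 0.998, 0.001, 0.0]
contact_force: [-0.6, -0.2, -0.9]
opening: 0.477
finger_force: 2.0
t 14.9 tcp [ 0.4978 -0.0116  0.1608] F [-0.6 -0.2 -0.9] open 0.477 ff 2.0 q7 0.97
tool y heading 83.6 z axis [ 0.001  0.001 -1.   ]
spin 0.2
[ 0.4985 -0.016   0.03  ] -> [-0.12 -0.45 13.08]
```

Finger force dropped to 2 N, which is the slackening. Hold still and see.

```bash
python3 -m creep '[{"grip":-1,"tx":0,"ty":-0.4,"tz":0,"spin":0},{"grip":-1,"tx":0,"ty":0,"tz":0,"spin":0},{"grip":-1,"tx":0,"ty":0,"tz":0,"spin":0},{"grip":-1,"tx":0,"ty":0,"tz":0,"spin":0},{"grip":-1,"tx":0,"ty":0,"tz":0,"spin":0},{"grip":-1,"tx":0,"ty":0,"tz":0,"spin":0}]' 20
python3 - <<'E'
from h import *
p,d=snap('scene'); cv2.imwrite('pics/g2.png',cv2.resize(p[120:280,170:330],None,fx=3.7,fy=3.7)[...,::-1])
E
```

```text
clock: 15.42
tool_pos: [0.497, -0.0176, 0.1607]
eef_rot: [0.057, 0.998, 0.0, 0.0]
contact_force: [0.2, 0.4, -1.0]
opening: 0.481
finger_force: 20.0
```

View pics/g2.png

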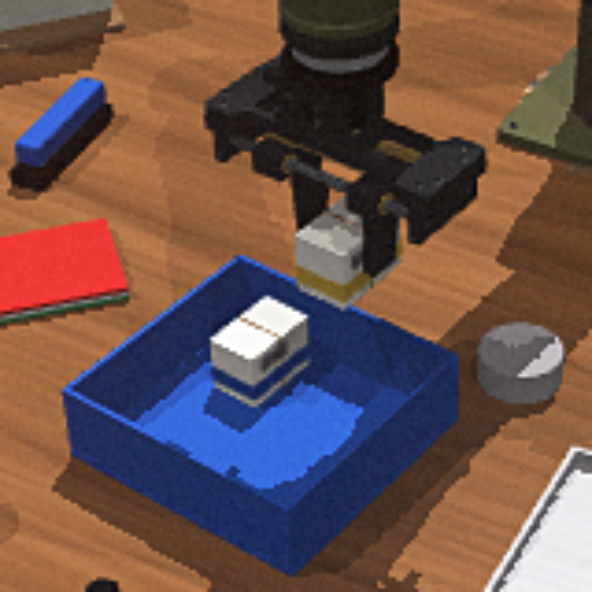

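The ochre carton is still held at crop (345,260) and may have slipped slightly. The first carton stands in the tote at (260,345). Place this one.

```bash
python3 -m creep '[{"grip":-1,"tx":0,"ty":0,"tz":3,"spin":0},{"grip":-1,"tx":0,"ty":0,"tz":3,"spin":0},{"grip":-1,"tx":0,"ty":0,"tz":3,"spin":0},{"grip":-1,"tx":0,"ty":0,"tz":2,"spin":0},{"grip":-1,"tx":0,"ty":0,"tz":1,"spin":0},{"grip":-1,"tx":0,"ty":0,"tz":0.6,"spin":0},{"grip":-1,"tx":0,"ty":0,"tz":0,"spin":0},{"grip":-1,"tx":0,"ty":0,"tz":0,"spin":0}]'; python3 -m creep '[{"grip":0.2,"tx":0,"ty":0,"tz":0,"spin":0},{"grip":0.2,"tx":0,"ty":0,"tz":0,"spin":0},{"grip":0.2,"tx":0,"ty":0,"tz":0,"spin":0},{"grip":0.2,"tx":0,"ty":0,"tz":-2,"spin":0},{"grip":0.2,"tx":0,"ty":0,"tz":-3.5,"spin":0},{"grip":0.36,"tx":0,"ty":0,"tz":-3.5,"spin":0},{"grip":0.36,"tx":0,"ty":0,"tz":-3,"spin":0},{"grip":0.36,"tx":0,"ty":2,"tz":-0.5,"spin":0}]';  python3 m.py | grep -v tote;  python3 to.py 96.7 .618 .276 .16
```

```text
clock: 16.13
tool_pos: [0.4972, -0.0176, 0.0349]
eef_rot: [0.057, 0.998, 0.0, 0.0]
contact_force: [0.0, -0.3, -1.8]
opening: 0.477
finger_force: 20.0
clock: 16.8
tool_pos: [0.5009, -0.0022, 0.1643]
eef_rot: [0.061, 0.998, -0.001, 0.003]
contact_force: [0.1, -0.1, -1.2]
opening: 0.683
finger_force: 0.0
top carton [103, 149, 10, 37, 208] ctr [627. 450.] size [98. 19.] ang 0.7 z [45. 49. 55.]
top carton [165, 158, 19, 26, 396] ctr [618. 277.] size [67. 42.] ang 6.9 z [48. 53. 56.]
top carton [102, 194, 19, 28, 304] ctr [516. 434.] size [69. 48.] ang 6.0 z [50. 54. 58.]
top knob [98, 185, 10, 10, 81] ctr [549. 435.] size [22. 20.] ang 15.8 z [113. 121. 126.]
scene carton [412, 273, 10, 22, 113] ctr [518. 413.] size [72. 20.] ang 14.3 z [52. 55. 58.]
scene carton [333, 278, 26, 28, 419] ctr [618. 275.] size [71. 42.] ang 6.2 z [48. 54. 57.]
scene carton [426, 278, 13, 21, 114] ctr [514. 447.] size [69. 18.] ang 3.6 z [52. 55. 58.]
scene carton [407, 306, 23, 34, 276] ctr [625. 451.] size [102.  23.] ang 3.8 z [46. 50. 57.]
scene board [160, 179, 45, 27, 831] ctr [ 460. -336.] size [124. 123.] ang 47.4 z [10. 13. 17.]
scene knob [421, 272, 12, 11, 100] ctr [552. 435.] size [20. 23.] ang 51.9 z [112. 121. 126.]
t 16.9 tcp [0.5011 0.0049 0.1621] F [ 0.5  0.1 -0.5] open 0.676 ff 0.0 q7 0.92
tool y heading 83.6 z axis [ 0.006  0.003 -1.   ]
spin -13.1
[0.618 0.276 0.16 ] -> [-14.77  25.56   0.37]
```

```bash
python3 -m creep '[{"grip":0.36,"tx":0,"ty":0,"tz":0,"spin":-6.6},{"grip":0.36,"tx":0,"ty":0,"tz":0,"spin":-6.6},{"grip":0.36,"tx":-1.5,"ty":2.5,"tz":0,"spin":0},{"grip":0.36,"tx":-1.7,"ty":3,"tz":0,"spin":0},{"grip":0.36,"tx":-1.7,"ty":3,"tz":0,"spin":0},{"grip":0.36,"tx":-1.7,"ty":3,"tz":0,"spin":0},{"grip":0.36,"tx":-1.7,"ty":3,"tz":0,"spin":0},{"grip":0.36,"tx":-1.7,"ty":3,"tz":0,"spin":0}]'; python3 -m creep '[{"grip":0.36,"tx":-1.7,"ty":3,"tz":0,"spin":0},{"grip":0.36,"tx":-1.7,"ty":3,"tz":0,"spin":0},{"grip":0.36,"tx":-1.2,"ty":2,"tz":0,"spin":0},{"grip":0.36,"tx":0,"ty":0,"tz":0,"spin":0},{"grip":0.36,"tx":0,"ty":0,"tz":0,"spin":0},{"grip":0.36,"tx":0,"ty":0,"tz":0,"spin":0},{"grip":0.36,"tx":0,"ty":0,"tz":0,"spin":0},{"grip":0.36,"tx":0,"ty":0,"tz":0,"spin":0}]' ;python3 to.py 96.7 .618 .276 .1 .618 .276 .025
```

```text
clock: 17.57
tool_pos: [0.5782, 0.1878, 0.1584]
eef_rot: [-0.058, 0.998, -0.001, -0.001]
contact_force: [0.5, 0.6, -0.1]
opening: 0.681
finger_force: 0.0
clock: 18.23
tool_pos: [0.6149, 0.27, 0.1594]
eef_rot: [-0.057, 0.998, -0.001, -0.0]
contact_force: [0.2, 0.2, -0.7]
opening: 0.683
finger_force: 0.0
t 18.2 tcp [0.6149 0.27   0.1594] F [ 0.2  0.2 -0.7] open 0.683 ff 0.0 q7 0.87
tool y heading 96.5 z axis [-0.001 -0.002 -1.   ]
spin -0.2
[0.618 0.276 0.1  ] -> [-0.39  0.57  5.94]
[0.618 0.276 0.025] -> [-0.01  0.01  7.5 ]
```

```bash
python3 -m creep '[{"grip":0.36,"tx":-0.4,"ty":0.6,"tz":3,"spin":0},{"grip":0.36,"tx":0,"ty":0,"tz":3,"spin":0},{"grip":0.36,"tx":0,"ty":0,"tz":1,"spin":0},{"grip":0.36,"tx":0,"ty":0,"tz":3,"spin":0},{"grip":0.36,"tx":0,"ty":0,"tz":2,"spin":0},{"grip":0.36,"tx":0,"ty":0,"tz":1.4,"spin":0},{"grip":0.36,"tx":0,"ty":0,"tz":0,"spin":0},{"grip":0.36,"tx":0,"ty":0,"tz":0,"spin":0}]';  python3 -m creep '[{"grip":-1,"tx":0,"ty":0,"tz":0,"spin":0},{"grip":-1,"tx":0,"ty":0,"tz":0,"spin":0},{"grip":-1,"tx":0,"ty":0,"tz":0,"spin":0},{"grip":-1,"tx":0,"ty":0,"tz":0,"spin":0},{"grip":-1,"tx":0,"ty":0,"tz":0,"spin":0}]' 20; python3 to.py 83.4  .618 .276 .16 .589 -.0715 .16
```

```text
clock: 18.9
tool_pos: [0.6182, 0.2783, 0.0259]
eef_rot: [-0.057, 0.998, -0.0, -0.0]
contact_force: [0.8, -0.3, -0.0]
opening: 0.678
finger_force: 0.0
clock: 19.32
tool_pos: [0.6191, 0.279, 0.0273]
eef_rot: [-0.058, 0.998, 0.0, 0.001]
contact_force: [-0.8, -1.0, 6.2]
opening: 0.475
finger_force: 20.0
t 19.3 tcp [0.6191 0.279  0.0273] F [-0.8 -1.   6.2] open 0.475 ff 20.0 q7 0.81
tool y heading 96.6 z axis [ 0.002  0.001 -1.   ]
spin 13.2
[0.618 0.276 0.16 ] -> [  0.05  -0.3  -13.27]
[ 0.589  -0.0715  0.16  ] -> [-1.110e+00 -3.485e+01 -3.000e-02]
```

```bash
python3 -m creep '[{"grip":-1,"tx":0,"ty":0,"tz":-2,"spin":0},{"grip":-1,"tx":0,"ty":0,"tz":-3.5,"spin":0},{"grip":-1,"tx":0,"ty":0,"tz":-3.5,"spin":6.6},{"grip":-1,"tx":0,"ty":0,"tz":-3,"spin":6.6},{"grip":-1,"tx":-0.1,"ty":-2,"tz":-1.5,"spin":0},{"grip":-1,"tx":-0.1,"ty":-3.2,"tz":0,"spin":0},{"grip":-1,"tx":-0.1,"ty":-3.2,"tz":0,"spin":0},{"grip":-1,"tx":-0.1,"ty":-3.2,"tz":0,"spin":0}]'; python3 -m creep '[{"grip":-1,"tx":-0.1,"ty":-3.2,"tz":0,"spin":0},{"grip":-1,"tx":-0.1,"ty":-3.2,"tz":0,"spin":0},{"grip":-1,"tx":-0.1,"ty":-3.2,"tz":0,"spin":0},{"grip":-1,"tx":-0.1,"ty":-3.2,"tz":0,"spin":0},{"grip":-1,"tx":-0.1,"ty":-3.2,"tz":0,"spin":0},{"grip":-1,"tx":-0.1,"ty":-3.2,"tz":0,"spin":0},{"grip":-1,"tx":0,"ty":-2.5,"tz":0,"spin":0},{"grip":-1,"tx":0,"ty":-1.4,"tz":0,"spin":0}]';python3 -m creep '[{"grip":-1,"tx":0,"ty":0,"tz":0,"spin":0},{"grip":-1,"tx":0,"ty":0,"tz":0,"spin":0},{"grip":-1,"tx":0,"ty":0,"tz":0,"spin":0},{"grip":-1,"tx":0,"ty":0,"tz":0,"spin":0}]'; python3 to.py 83.4  .589 -.0715 .03
```

```text
clock: 19.98
tool_pos: [0.6087, 0.1621, 0.1615]
eef_rot: [0.057, 0.998, 0.0, 0.001]
contact_force: [-0.1, -0.6, -0.8]
opening: 0.47
finger_force: 20.0
clock: 20.65
tool_pos: [0.5874, -0.0721, 0.1607]
eef_rot: [0.06, 0.998, -0.001, -0.0]
contact_force: [-0.2, 0.3, -0.2]
opening: 0.472
finger_force: 20.0
clock: 20.98
tool_pos: [0.5887, -0.0646, 0.1609]
eef_rot: [0.056, 0.998, 0.001, 0.0]
contact_force: [0.5, -0.2, 0.2]
opening: 0.479
finger_force: 20.0
t 21.0 tcp [ 0.5887 -0.0646  0.1609] F [ 0.5 -0.2  0.2] open 0.479 ff 20.0 q7 1.11
tool y heading 83.6 z axis [ 0.001  0.002 -1.   ]
spin 0.2
[ 0.589  -0.0715  0.03  ] -> [-0.11 -0.71 13.09]
```

```bash
python3 -m creep '[{"grip":-1,"tx":0,"ty":-0.6,"tz":3,"spin":0},{"grip":-1,"tx":0,"ty":0,"tz":3,"spin":0},{"grip":-1,"tx":0,"ty":0,"tz":3,"spin":0},{"grip":-1,"tx":0,"ty":0,"tz":2,"spin":0},{"grip":-1,"tx":0,"ty":0,"tz":1.3,"spin":0},{"grip":-1,"tx":0,"ty":0,"tz":0.6,"spin":0},{"grip":-1,"tx":0,"ty":0,"tz":0,"spin":0},{"grip":-1,"tx":0,"ty":0,"tz":0,"spin":0}]'; python3 -m creep '[{"grip":0.2,"tx":0,"ty":0,"tz":0,"spin":0},{"grip":0.2,"tx":0,"ty":0,"tz":0,"spin":0},{"grip":0.2,"tx":0,"ty":0,"tz":0,"spin":0},{"grip":0.2,"tx":0,"ty":0,"tz":-2,"spin":0},{"grip":0.2,"tx":0,"ty":0,"tz":-3.5,"spin":0},{"grip":-1,"tx":1,"ty":0,"tz":-3.5,"spin":0},{"grip":-1,"tx":3,"ty":0,"tz":-3,"spin":0},{"grip":-1,"tx":3,"ty":0,"tz":-1.5,"spin":0}]'; python3 -m creep '[{"grip":-1,"tx":4,"ty":0,"tz":0,"spin":0},{"grip":-1,"tx":4,"ty":0,"tz":0,"spin":0},{"grip":-1,"tx":4,"ty":0,"tz":0,"spin":0},{"grip":-1,"tx":0,"ty":0,"tz":0,"spin":0},{"grip":-1,"tx":0,"ty":0,"tz":0,"spin":0},{"grip":-1,"tx":0,"ty":0,"tz":0,"spin":0}]';python3 - <<'E'
from h import *
for n in('top','scene'):
    p,d=snap(n,f'pics/{n}2.png'); W=world(n,d); x,y,z=W[...,0],W[...,1],W[...,2]
    hsv=cv2.cvtColor(p,cv2.COLOR_RGB2HSV); H,S=hsv[...,0],hsv[...,1]
    red=((H<6)|(H>174))&(S>150)&(z<.04)&(x<.7)&(y<-.2)
    k,_=cv2.findContours(red.astype(np.uint8),0,2); k=max(k,key=cv2.contourArea)
    b=cv2.approxPolyDP(k,4,True)[:,0]; print(n,'board corners',[ray(n,*q,.012)[:2].round(4).tolist() for q in b])
    # fence top edge: points z>.068
    f=(z>.064)&(z<.085)&(x>.42)&(x<.68)&(y<-.28)&(y>-.54)&(S<80)
    P=W[f]; print('fence top',len(P)); v=cv2.fitLine(P[:,:2].astype(np.float32),cv2.DIST_HUBER,0,.01,.01).ravel(); t=(P[:,:2]-v[2:])@v[:2]; lo,hi=np.percentile(t,[1,99]); print(v,'ends',v[2:]+v[:2]*lo,v[2:]+v[:2]*hi,'mid',v[2:]+v[:2]*(lo+hi)/2)
E
```

```text
clock: 21.65
tool_pos: [0.5884, -0.0724, 0.0324]
eef_rot: [0.057, 0.998, 0.0, 0.001]
contact_force: [-0.8, -0.8, 0.0]
opening: 0.472
finger_force: 20.0
clock: 22.32
tool_pos: [0.5206, -0.065, 0.1698]
eef_rot: [0.058, 0.998, 0.0, 0.004]
contact_force: [0.0, -0.3, 0.0]
opening: 0.402
finger_force: 0.0
clock: 22.82
tool_pos: [0.4011, -0.0512, 0.1668]
eef_rot: [0.057, 0.998, 0.0, 0.002]
contact_force: [0.6, 0.3, 0.8]
opening: 0.012
finger_force: 0.0
top board corners [[0.5095, -0.3035], [0.4766, -0.3289], [0.4902, -0.3866], [0.5427, -0.3352]]
fence top 210
[ 0.63081306  0.7759348   0.5667556  -0.37946987] ends [ 0.49478823 -0.46799369] [ 0.59905371 -0.33974141] mid [ 0.54692097 -0.40386755]
scene board corners [[0.3867, -0.3286], [0.4739, -0.4096], [0.5413, -0.3384], [0.4578, -0.2574]]
fence top 55
[ 0.6246826   0.7808788   0.5497782  -0.40342572] ends [ 0.49581873 -0.4708773 ] [ 0.60112306 -0.33924258] mid [ 0.54847089 -0.40505994]
```

View pics/top2.png

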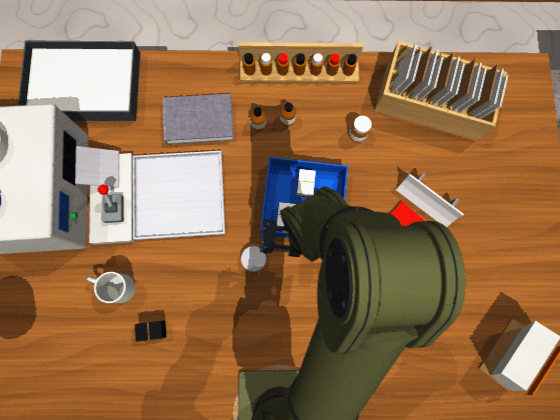

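The tray is empty, one carton shows in the tote at (306,181), the rest are under the arm, and the knob (103,189) is over. The board seen from the scene camera is centred at (.465,-.333), about 4° off the fence's normal. Next I'll check the tote with the arm moved aside and get behind the board with the fingers 55 mm apart, so the push squares it.

```bash
python3 -m creep '[{"grip":0.25,"tx":0,"ty":-3,"tz":0,"spin":0},{"grip":0.25,"tx":0,"ty":-4,"tz":0,"spin":0},{"grip":0.25,"tx":0,"ty":-4,"tz":0,"spin":0},{"grip":0.25,"tx":0,"ty":-4,"tz":0,"spin":0},{"grip":0.25,"tx":0,"ty":-4,"tz":0,"spin":0},{"grip":0.25,"tx":0,"ty":-2,"tz":0,"spin":6.5},{"grip":0.25,"tx":0,"ty":0,"tz":0,"spin":6.5},{"grip":0.25,"tx":0,"ty":0,"tz":0,"spin":6.5}]';python3 -m creep '[{"grip":0.25,"tx":0,"ty":0,"tz":0,"spin":6.5},{"grip":0.25,"tx":0,"ty":0,"tz":0,"spin":6.5},{"grip":0.25,"tx":0,"ty":0,"tz":0,"spin":0},{"grip":0.25,"tx":0,"ty":0,"tz":0,"spin":0},{"grip":0.25,"tx":0,"ty":0,"tz":0,"spin":0}]';python3 to.py 51.1 .401 -.28 .05 .401 -.28 .003
python3 - <<'E'
from m import *
tc=np.array([.541,-.066]);a=np.radians(-6.6);R=np.array([[np.cos(a),-np.sin(a)],[np.sin(a),np.cos(a)]])
for n in('top','scene'):
    p,d=snap(n,f'pics/{n}3.png');W=world(n,d);S=cv2.cvtColor(p,cv2.COLOR_RGB2HSV)[...,1]
    L=(W[...,:2]-tc)@R; rect((abs(L[...,0])<.1)&(abs(L[...,1])<.1)&(S<70)&(W[...,2]<.1)&(W[...,2]>.04),W,n)
E
```

```text
clock: 23.58
tool_pos: [0.3763, -0.2631, 0.1659]
eef_rot: [0.231, 0.973, -0.0, 0.001]
contact_force: [-0.0, 1.0, 0.5]
opening: 0.585
finger_force: 0.0
clock: 24.0
tool_pos: [0.376, -0.2603, 0.1661]
eef_rot: [0.333, 0.943, 0.0, 0.0]
contact_force: [-0.3, -0.8, -0.7]
opening: 0.625
finger_force: 0.0
t 24.0 tcp [ 0.376  -0.2603  0.1661] F [-0.3 -0.8 -0.7] open 0.625 ff 0.0 q7 1.02
tool y heading 51.1 z axis [ 0.001 -0.    -1.   ]
spin -0.0
[ 0.401 -0.28   0.05 ] -> [-3.17  0.03 11.61]
[ 0.401 -0.28   0.003] -> [ 0.  -0.   4.7]
top [297, 169, 18, 26, 382] ctr [588. -71.] size [42. 68.] ang 83.8 z [47. 52. 55.]
top [276, 202, 19, 27, 397] ctr [497. -16.] size [42. 66.] ang 83.1 z [48. 52. 55.]
top [309, 206, 19, 27, 405] ctr [ 488. -103.] size [42. 67.] ang 82.5 z [46. 52. 55.]
scene [227, 200, 26, 22, 314] ctr [ 489. -105.] size [47. 69.] ang 78.7 z [42. 53. 57.]
scene [252, 212, 26, 21, 323] ctr [497. -17.] size [45. 69.] ang 83.8 z [42. 53. 56.]
scene [216, 224, 28, 22, 337] ctr [588. -73.] size [46. 69.] ang 84.8 z [44. 53. 56.]
```

View pics/scene3.png

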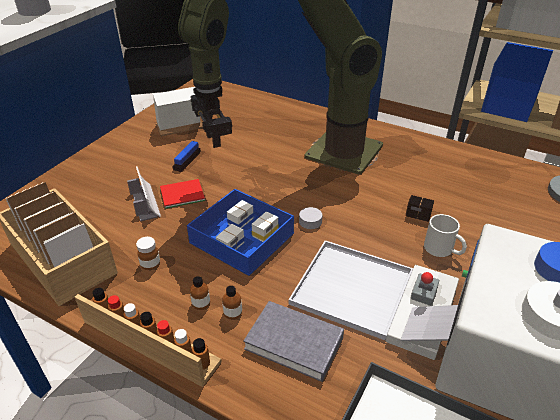

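All three cartons are in the tote at (238,212), (264,226) and (232,236), and the tray is empty. The board (182,193) still lies before the fence (148,193). Descend behind it.

```bash
python3 -m creep '[{"grip":0.25,"tx":-1.5,"ty":0,"tz":3,"spin":0},{"grip":0.25,"tx":-1.5,"ty":0,"tz":3,"spin":0},{"grip":0.25,"tx":0,"ty":0,"tz":3,"spin":0},{"grip":0.25,"tx":0,"ty":0,"tz":3,"spin":0},{"grip":0.25,"tx":0,"ty":0,"tz":2.5,"spin":0},{"grip":0.25,"tx":0,"ty":0,"tz":1.3,"spin":0},{"grip":0.25,"tx":0,"ty":0,"tz":0,"spin":0},{"grip":0.25,"tx":0,"ty":0,"tz":0,"spin":0}]';python3 to.py 51.1 .401 -.28 .003
python3 - <<'E'
from h import *
n='scene';p,d=snap(n); W=world(n,d);hsv=cv2.cvtColor(p,cv2.COLOR_RGB2HSV); H,S=hsv[...,0],hsv[...,1]
red=((H<6)|(H>174))&(S>150)&(W[...,2]<.04)&(W[...,0]<.7)&(W[...,1]<-.2)
k,_=cv2.findContours(red.astype(np.uint8),0,2); k=max(k,key=cv2.contourArea)
b=cv2.approxPolyDP(k,4,True)[:,0]; print([ray(n,*q,.012)[:2].round(4).tolist() for q in b])
E
```

```text
clock: 24.77
tool_pos: [0.3984, -0.2786, 0.0077]
eef_rot: [0.334, 0.943, 0.0, -0.001]
contact_force: [-0.1, -0.6, 0.6]
opening: 0.623
finger_force: 0.0
t 24.8 tcp [ 0.3984 -0.2786  0.0077] F [-0.1 -0.6  0.6] open 0.623 ff 0.0 q7 0.94
tool y heading 51.0 z axis [-0.001  0.001 -1.   ]
spin -0.1
[ 0.401 -0.28   0.003] -> [-0.29  0.05  0.47]
[[0.3867, -0.3286], [0.4739, -0.4096], [0.5413, -0.3384], [0.4578, -0.2574]]
```

```bash
python3 -m creep '[{"grip":0.25,"tx":0,"ty":0,"tz":0.45,"spin":0},{"grip":0.25,"tx":-0.8,"ty":0,"tz":0,"spin":0},{"grip":0.25,"tx":-1,"ty":0,"tz":0,"spin":0},{"grip":0.25,"tx":-1,"ty":0,"tz":0,"spin":0},{"grip":0.25,"tx":-1,"ty":0,"tz":0,"spin":0},{"grip":0.25,"tx":-1,"ty":0,"tz":0,"spin":0},{"grip":0.25,"tx":-1,"ty":0,"tz":0,"spin":0},{"grip":0.25,"tx":-1,"ty":0,"tz":0,"spin":0}]';python3 -m creep '[{"grip":0.25,"tx":-1,"ty":0,"tz":0,"spin":0},{"grip":0.25,"tx":-1,"ty":0,"tz":0,"spin":0},{"grip":0.25,"tx":0,"ty":0,"tz":0,"spin":0}]';cat > f.py <<'E'
from h import *
n=np.array([.778,-.628]);t=np.array([.628,.778]);foot=np.array([.5265,-.3875])
s=r.get_state();q=np.array(s['tool_pos'][:2])-foot;print('tcp fence x,y,z',(q@n).round(4),(q@t).round(4),round(s['tool_pos'][2],4),'F',np.round(s['contact_force'],1))
for c in('scene','top'):
    p,d=snap(c);W=world(c,d);hsv=cv2.cvtColor(p,cv2.COLOR_RGB2HSV);H,S,V=hsv[...,0],hsv[...,1],hsv[...,2]
    L=W[...,:2]-foot;X=L@n;Y=L@t;near=(X>-.25)&(X<.2)&(abs(Y)<.13)&(W[...,2]<.16)
    for nm,m in(('red',((H<6)|(H>174))&(S>140)),('green',(H>35)&(H<90)&(S>60)&(V>40))):
        m=m&near&(W[...,2]>.002)
        if m.sum()>15:
            P=np.c_[X[m],Y[m],W[...,2][m]]*1000; i=P[:,2].argsort();k=max(5,len(i)//12)
            print(c,nm,m.sum(),'low',np.median(P[i[:k]],0).round(),'high',np.median(P[i[-k:]],0).round(),'range y',np.percentile(P[:,1],[2,98]).round(),'x',np.percentile(P[:,0],[2,98]).round(),'z',np.percentile(P[:,2],[2,50,98]).round())
E
python3 f.py
```

```text
clock: 25.48
tool_pos: [0.4461, -0.3189, 0.004]
eef_rot: [0.334, 0.943, 0.001, -0.006]
contact_force: [-4.7, 3.6, 0.1]
opening: 0.627
finger_force: 2.6
clock: 25.73
tool_pos: [0.4677, -0.3354, 0.0044]
eef_rot: [0.335, 0.942, -0.0, 0.001]
contact_force: [-0.2, -0.8, -0.4]
opening: 0.625
finger_force: 0.5
tcp fence x,y,z -0.0784 0.0036 0.0044 F [-0.2 -0.8 -0.4]
scene red 560 low [-60.  39.  16.] high [22. 13. 88.] range y [-43.  60.] x [-64.  24.] z [13. 56. 89.]
scene green 75 low [-13.   2.   6.] high [29. 21. 84.] range y [-59.  60.] x [-54.  31.] z [ 5. 64. 84.]
top red 312 low [-55.  27.  16.] high [19. 45. 86.] range y [23. 58.] x [-59.  22.] z [13. 62. 87.]
```

```bash
python3 -m creep '[{"grip":0.25,"tx":-0.8,"ty":0,"tz":0.1,"spin":0},{"grip":0.25,"tx":-0.8,"ty":0,"tz":0.1,"spin":0},{"grip":0.25,"tx":-0.8,"ty":0,"tz":0,"spin":0},{"grip":0.25,"tx":-0.8,"ty":0,"tz":0,"spin":0},{"grip":0.25,"tx":-0.8,"ty":0,"tz":0,"spin":0},{"grip":0.25,"tx":0,"ty":0,"tz":0,"spin":0}]';python3 f.py
```

```text
clock: 26.33
tool_pos: [0.499, -0.3605, 0.0022]
eef_rot: [0.335, 0.942, -0.0, 0.001]
contact_force: [-0.2, 0.5, 0.1]
opening: 0.63
finger_force: 0.0
tcp fence x,y,z -0.0383 0.0037 0.0022 F [-0.2  0.5  0.1]
scene red 324 low [-22.  43.  16.] high [ 33.   6. 111.] range y [-42.  60.] x [-25.  34.] z [ 10.  75. 112.]
scene green 84 low [-14.  56.  12.] high [ 40.  34. 110.] range y [-50.  61.] x [-15.  43.] z [  6.  86. 110.]
top red 228 low [-18.  26.  22.] high [ 31.  40. 110.] range y [23. 58.] x [-54.  34.] z [ 19.  82. 155.]
```

```bash
python3 -m creep '[{"grip":0.25,"tx":-0.5,"ty":0,"tz":0,"spin":0},{"grip":0.25,"tx":-0.5,"ty":0,"tz":0,"spin":0},{"grip":0.25,"tx":0,"ty":0,"tz":0,"spin":0},{"grip":0.25,"tx":0,"ty":0,"tz":0,"spin":0}]';python3 f.py
```

```text
clock: 26.77
tool_pos: [0.5061, -0.3662, 0.0017]
eef_rot: [0.335, 0.942, -0.0, 0.0]
contact_force: [0.3, 0.5, 0.6]
opening: 0.626
finger_force: 0.0
tcp fence x,y,z -0.0293 0.0038 0.0017 F [0.3 0.5 0.6]
scene red 242 low [-14.  46.  14.] high [ 32.  16. 117.] range y [-41.  61.] x [-17.  33.] z [  9.  82. 117.]
scene green 88 low [-5. 54.  9.] high [ 39.   3. 115.] range y [-55.  60.] x [-5. 42.] z [  6.  86. 115.]
top red 186 low [-9. 27. 25.] high [ 29.  46. 114.] range y [23. 58.] x [-43.  32.] z [ 22.  88. 128.]
```

The board leans at about 24° off upright with its top at 117 mm and no contact force, so it's resting on the fence. Retreat, go up and over, and pull its top back from behind so it falls towards the robot, green up.

```bash
python3 -m creep '[{"grip":0.25,"tx":1,"ty":0,"tz":0,"spin":0},{"grip":0.25,"tx":2.5,"ty":0,"tz":0,"spin":0},{"grip":0.25,"tx":3,"ty":0,"tz":-1,"spin":0},{"grip":0.25,"tx":0,"ty":0,"tz":-4,"spin":0},{"grip":0.25,"tx":0,"ty":0,"tz":-4,"spin":0},{"grip":0.25,"tx":0,"ty":0,"tz":-4,"spin":0},{"grip":0.25,"tx":0,"ty":0,"tz":-4,"spin":0},{"grip":0.25,"tx":0,"ty":0,"tz":-4,"spin":0}]';python3 -m creep '[{"grip":0.25,"tx":-3,"ty":0,"tz":0,"spin":0},{"grip":0.25,"tx":-3.5,"ty":0,"tz":0,"spin":0},{"grip":0.25,"tx":-3.5,"ty":0,"tz":0,"spin":0},{"grip":0.25,"tx":-3.5,"ty":0,"tz":0,"spin":0},{"grip":0.25,"tx":-3.5,"ty":0,"tz":0,"spin":0},{"grip":0.25,"tx":0,"ty":0,"tz":0,"spin":0},{"grip":0.25,"tx":0,"ty":0,"tz":0,"spin":0},{"grip":0.25,"tx":0,"ty":0,"tz":0,"spin":0}]';python3 f.py
```

```text
clock: 27.53
tool_pos: [0.455, -0.3247, 0.2139]
eef_rot: [0.334, 0.942, 0.0, 0.0]
contact_force: [1.3, -0.3, -1.0]
opening: 0.626
finger_force: 0.0
clock: 28.2
tool_pos: [0.5865, -0.4312, 0.2111]
eef_rot: [0.334, 0.942, 0.0, -0.001]
contact_force: [0.0, 0.3, 0.6]
opening: 0.629
finger_force: 0.0
tcp fence x,y,z 0.0741 0.0037 0.2111 F [0.  0.3 0.6]
scene red 324 low [-15.   7.  10.] high [ 31.  11. 115.] range y [-43.  60.] x [-17.  32.] z [  8.  67. 116.]
scene green 87 low [-5. 57.  9.] high [ 40.  -1. 115.] range y [-56.  61.] x [-6. 42.] z [  7.  89. 115.]
top red 1329 low [-15.  10.   9.] high [ 29.  13. 112.] range y [-39.  57.] x [-17.  32.] z [  7.  63. 114.]
top green 37 low [ 42.   6. 103.] high [ 38.  37. 112.] range y [-55.  57.] x [38. 89.] z [  2. 109. 112.]
```

```bash
python3 -m creep '[{"grip":0.25,"tx":-0.7,"ty":0,"tz":2,"spin":0},{"grip":0.25,"tx":0,"ty":0,"tz":3,"spin":0},{"grip":0.25,"tx":0,"ty":0,"tz":3,"spin":0},{"grip":0.25,"tx":0,"ty":0,"tz":2.8,"spin":0},{"grip":0.25,"tx":0,"ty":0,"tz":1.5,"spin":0},{"grip":0.25,"tx":0,"ty":0,"tz":0,"spin":0},{"grip":0.25,"tx":0,"ty":0,"tz":0,"spin":0}]'; python3 -m creep '[{"grip":0.25,"tx":1,"ty":0,"tz":0,"spin":0},{"grip":0.25,"tx":1,"ty":0,"tz":0,"spin":0},{"grip":0.25,"tx":1,"ty":0,"tz":0,"spin":0},{"grip":0.25,"tx":1,"ty":0,"tz":0,"spin":0},{"grip":0.25,"tx":0.8,"ty":0,"tz":0,"spin":0},{"grip":0.25,"tx":0.8,"ty":0,"tz":0,"spin":0},{"grip":0.25,"tx":0,"ty":0,"tz":0,"spin":0}]';python3 f.py
```

```text
clock: 28.88
tool_pos: [0.5924, -0.4362, 0.089]
eef_rot: [0.334, 0.942, 0.0, -0.0]
contact_force: [0.4, -0.3, 0.3]
opening: 0.623
finger_force: 0.0
clock: 29.47
tool_pos: [0.5496, -0.4011, 0.0916]
eef_rot: [0.334, 0.942, -0.0, 0.001]
contact_force: [0.0, -0.6, 1.0]
opening: 0.626
finger_force: 0.0
tcp fence x,y,z 0.0265 0.0039 0.0916 F [ 0.  -0.6  1. ]
scene red 81 low [-18.  13.   7.] high [  2.  46. 121.] range y [-37.  61.] x [-19.   3.] z [  4.  63. 123.]
scene green 59 low [-8. 52.  3.] high [ 10.  40. 120.] range y [36. 60.] x [-8. 12.] z [  3.  71. 120.]
top red 964 low [-18.   4.   9.] high [  1.   9. 118.] range y [-39.  57.] x [-19.   3.] z [  6.  69. 120.]
top green 49 low [ 16. -22. 107.] high [  8.  47. 120.] range y [-39.  57.] x [-4. 20.] z [ 98. 117. 157.]
```

```bash
python3 -m creep '[{"grip":0.25,"tx":0.8,"ty":0,"tz":0,"spin":0},{"grip":0.25,"tx":0.8,"ty":0,"tz":0,"spin":0},{"grip":0.25,"tx":0.8,"ty":0,"tz":0,"spin":0},{"grip":0.25,"tx":0.8,"ty":0,"tz":0,"spin":0},{"grip":0.25,"tx":0.8,"ty":0,"tz":0,"spin":0},{"grip":0.25,"tx":0,"ty":0,"tz":0,"spin":0},{"grip":0.25,"tx":0,"ty":0,"tz":0,"spin":0},{"grip":0.25,"tx":0,"ty":0,"tz":0,"spin":0}]';python3 f.py
```

```text
clock: 30.23
tool_pos: [0.5193, -0.3768, 0.0892]
eef_rot: [0.335, 0.942, -0.0, 0.001]
contact_force: [0.5, -0.9, -0.1]
opening: 0.623
finger_force: 0.0
tcp fence x,y,z -0.0124 0.0038 0.0892 F [ 0.5 -0.9 -0.1]
scene red 30 low [-56.  54.   2.] high [-97.  60.   5.] range y [-24.  61.] x [-139.  -21.] z [2. 4. 7.]
scene green 840 low [-90.  -1.   9.] high [-88.   5.  17.] range y [-44.  58.] x [-140.  -24.] z [ 8. 13. 18.]
top green 1648 low [-98.   4.   7.] high [-86.  13.  15.] range y [-38.  58.] x [-141.  -25.] z [ 6. 11. 16.]
```

It fell flat, green up. Raise clear and take a final look.

```bash
python3 -m creep '[{"grip":0.25,"tx":0,"ty":0,"tz":-2,"spin":0},{"grip":0.25,"tx":0,"ty":0,"tz":-4,"spin":0},{"grip":0.25,"tx":0,"ty":0,"tz":-4,"spin":0},{"grip":0.25,"tx":0,"ty":0,"tz":-2,"spin":0},{"grip":0.25,"tx":0,"ty":0,"tz":0,"spin":0},{"grip":0.25,"tx":0,"ty":0,"tz":0,"spin":0},{"grip":0.25,"tx":0,"ty":0,"tz":0,"spin":0},{"grip":0.25,"tx":0,"ty":0,"tz":0,"spin":0}]';python3 f.py; python3 -c "
from h import *
snap('scene','pics/scene9.png')"
```

```text
clock: 31.0
tool_pos: [0.5172, -0.3756, 0.207]
eef_rot: [0.335, 0.942, 0.0, -0.002]
contact_force: [0.5, -0.1, -0.4]
opening: 0.621
finger_force: 0.0
tcp fence x,y,z -0.0147 0.0034 0.207 F [ 0.5 -0.1 -0.4]
scene red 21 low [-29.  55.   3.] high [-79.  59.   5.] range y [ 5. 60.] x [-136.  -24.] z [2. 4. 6.]
scene green 837 low [-90.  13.   9.] high [-83.  22.  17.] range y [-44.  58.] x [-140.  -24.] z [ 8. 13. 18.]
top green 1652 low [-83.   9.   6.] high [-80.  11.  15.] range y [-38.  58.] x [-141.  -25.] z [ 6. 11. 16.]
```

View pics/scene9.png

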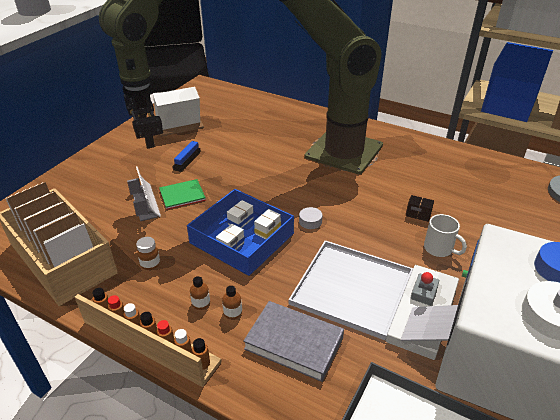

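The board (182,193) is flat and green up, the three cartons are in the tote, the knob (427,278) is over, and the bystanders are untouched. Handing in.

```bash
python3 -c "
from plant import workorder; print(workorder.finish_job())"
```

```text
the job is handed in; nothing more can be done
None
```

The job is handed in at about 31 s (no verdict was returned): labeller lever thrown over to its stop, all three cartons in the tote, and the batch board lying flat, green side up, with the bystanders untouched.

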